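# Fill the bowl on the turntable and bring it round to the front

## Task

Pick up the birch scoop tray by its handle and tip all four wooden blocks into the mustard bowl on the turntable, with the bowl still away from the orange pointer; then set the empty tray upright on the table. Then take the turntable by its wooden post, turn it until the mustard bowl is squarely lined up with the orange pointer, and finish while still gripping the post, holding the turntable still. Leave the beaker, container, shape sorter and spoons where they are.

Things in the scene. Friction and masses are not known exactly. Their poses are not given: they have to be found in the camera images.
- tray_bar (a point): middle of the handle bar of the loose birch scoop tray: a flat bar 12 mm thick (along x), 24 mm tall, spanning the 80 mm width (y) on 5 mm side uprights. The point is 97.5 mm above the tray's underside (bar top 109.5) and 10 mm from the tray's middle towards its closed end. Axes: x from pouring lip to closed end, y along the bar, z up.
- tray_lip (a point): middle of the upper edge of the tray's floor at its open pouring lip; 65 mm in -x and 92.5 mm below the middle of the grip bar. Wooden blocks start to slide out at roughly 30 to 40 degrees of tilt.
- tray: the scoop tray, 0.14 kg empty, 110 mm long (x) by 80 mm wide, floor 5 mm thick; 5 mm walls 32 mm high on both sides and at the +x end; the -x end is open: the pouring lip. Origin at the centre of its underside, x to the closed end, z up.
- bowl_rim (a point): centre of the mouth of the mustard silicone bowl: outer rim diameter 120 mm, 50 mm tall, wall 4 mm, rim 85 mm above the table. It is fastened to the turntable 90 mm from the turntable's axis.
- front_spot (a point): the spot, fixed on the base, where the centre of the bowl's mouth is when the bowl lines up with the orange pointer: 90 mm from the turntable's axis on the pointer's side, at rim height
- pointer (a point): the orange raised pointer on the edge of the grey fixed base, on the robot's side, 34 mm long, 22 mm wide, 12 mm tall; the point is on its top, 184 mm from the turntable's axis
- base: fixed grey disc, 316 mm diameter, 18 mm tall, under the plywood turntable (310 mm diameter, top 35 mm above the table). Origin on the turning axis at table height; its -x axis points to the orange pointer. The turntable carries bowl, post and, at the quarter points 100 mm from the axis, two lidded glass jars (56 mm diameter, tops 95 mm above the table).
- turntable: the plywood turntable; origin on its turning axis 20 mm above the table; its x axis points from the axis to the middle of the mustard bowl, its -x axis to the wooden post. It turns freely either way about the vertical, without stops, lightly (about 0.1 N m of friction), and stays where it is left. The bowl lines up when this x axis points to the orange pointer.
- post: the upright wooden post itself; origin at its lower end, 46 mm above the table
- post_grip (a point): grip point on the axis of the upright round wooden post by which the turntable is turned: 22 mm diameter, top 140 mm above the table; the point is 120 mm above the table. The post stands on the turntable 115 mm from its axis, exactly opposite the bowl. It is a sleeve that spins freely on its own upright pin, so a gripper can keep its yaw while it leads the post round.
- block_red_mid (a point): red wooden cube block, 26 mm edges, 18 g; point at its centre. It starts standing in the tray.
- block_green_mid (a point): green wooden cylinder block, 27 mm diameter, 26 mm tall, 18 g; point at its centre. It starts standing in the tray.
- block_blue_mid (a point): blue wooden six-sided block, about 28 mm across, 26 mm tall, 18 g; point at its centre. It starts standing in the tray.
- block_yellow_mid (a point): yellow wooden square block 22 x 22 mm, 26 mm tall, 18 g; point at its centre. It starts standing in the tray.
- beaker: bystander: empty glass beaker, 68 mm diameter, 90 mm tall; origin at the centre of its underside
- container: bystander: closed plastic food container 118 x 158 x 62 mm, green lid; origin at the centre of its underside
- sorter: bystander: wooden shape sorter box with a blue sliding door, 140 x 170 x 110 mm; origin at the centre of its underside
- spoon_a: bystander: steel spoon, 170 mm long, lying on the table
- spoon_b: bystander: second steel spoon, 170 mm long, lying on the table

How it is judged:
By the outcome, as a careful person would: the job done as asked, in the order asked, and still so for the second after the job is handed in, while the arm keeps its last pose, push and grip.
It also fails if it takes over 67 s, if anything falls off the work surface, if the arm or the gripper's body presses on something with over 40 N, if the wrist force passes 120 N, or if a joint passes its speed limit or range.

## Robot

A 6-joint arm with a two-finger parallel gripper is mounted at the origin on the work surface. World frame = base frame: x ahead of the robot, y to its left, z up, the work surface at z = 0. Lengths are in mm, angles in rad, forces in N, time in s.
With the tool pointing down it reaches from about 275 to 750 mm from the base axis. Payload 10.2 kg.
Tool frame: the origin (TCP) lies midway between the tips of the shut fingers; the grasp point (between the pads) lies 19 mm behind it (grasp_offset is the distance from the TCP to the grasp point, in mm); y points along the fingers, x is the direction in which the jaws open and shut, and the axes are right-handed (so a half turn about y gives the same grasp; the last joint's range is limited). The gripper opens to 88 mm and grips with 3 to 60 N. Pads are 18 mm wide; open, the fingers measure 123 mm over their backs; the gripper's body (75 mm by 187 mm) begins 45 mm behind the grasp point.
Start: joints at [-1.407, 0.313, 1.498, -0, 1.331, -0.223], TCP at [198.032, -486.225, 238.72] pointing down, gripper open.
Joint ranges: [-2.94, 2.94], [-0.97, 2.17], [0.19, 2.56], [-1.23, 4.37], [0.02, 3.11], [-2.88, 2.88]. Speed limits (rad/s): [2.39, 2.39, 3.01, 3.14, 3.14, 3.14].

## Interface

Orientations are given as a rotation vector (axis times angle).
In Python, from rig import * gives the robot as it stands.
- The arm moves only by the tool arm_command, never from a script. Its argument "motion" is a list of rows, each a list of 4 numbers: the shift along the world's x, y, z in mm, then the turn about the world's z in degrees. A call has exactly 10 rows; each row shifts and turns the commanded pose from where the row before left it; what a row does not reach is not made up. A row lasts 1/12 s, in which the tool goes at most 41.7 mm and 7.16 degrees, less where a joint would pass 70% of its speed; a pose out of reach is approached as far as the arm can. A call with a gripper value outside its range is refused whole. "grip" is the opening, from 0 (shut) to 1 (fully open), set as the call begins (left out, the last holds). The fingers move at their own pace and stop on an object; "squeeze" is the grip in N (left out, the last holds). Time passes only in rows, so rows that do not move let the fingers close, or fill a call up. It gives the time, the measured TCP pose, the force and the opening at its end, in the units of the state.
- state(): the state, without advancing time (a new reading comes with each control period).
- read_camera(name): name is "scene" or "top" or "wrist"; returns a dict with "color" (420x560x3 uint8, blue, green, red), "K" (3x3 intrinsics, pixels), "distortion" ([k1, k2, p1, p2, k3] as OpenCV has them; the pictures are not rectified), "position" and "attitude" of the camera in the world. Camera axes: x right, y down, z forward; pixel columns grow to the right and rows downward; lengths in mm; the calibration is good to about 2 mm. A picture is of the moment at which its call begins. There is no depth.
- finish_job(): hands the job in, once; it reports no verdict.
Trained networks look in a picture, given as the dict that the camera call returned (one of the last four; its "shot" number tells which), for a name from the list of things; names that differ only in an ending like _2 or _b are one class to them, and where a whole thing is asked for, a point or a joint stands for the part that bears it (a point fixed in the world has none). Each returns a list of dicts, best first, with "confidence" (0 to 1); they miss things now and then, are a little off and sometimes report something else, mostly with a low value. They report only what shows in the picture. A call takes as long as a camera call.
- outline_of(label, picture): "region" (420x560 bool, what is visible of it) and "box" ([centre column, centre row, width, height] in pixels, round what is visible of it).
- landmark_of(label, picture): "point" ([column, row] in pixels: a listed point, or the origin of a listed thing).
The state is a dict: "time": time; "joint_pos": joint angles; "dq": joint speeds; "effort": joint torques, N m; "tcp_pos": TCP position; "tcp_rot": TCP orientation; "contact_force": force on the tool from outside, world axes, zero at the start; "ft_torque": the same for the moment, N m; "gripper_width": finger opening in mm.
Only numpy, scipy, OpenCV 4.12 (cv2) and the standard library are available. Lean on these libraries where they do the work, as an engineer would, in place of code of your own. Each camera call takes 0.05 s, during which the arm holds its last target.

## Working session

There is one attempt and no reset: what is moved stays moved. The work goes in short steps, Python scripts to look and compute and a tool call to move; the robot and the scene stay as the last step left them, time stands still between calls to the robot, and variables do not carry over. Pictures are saved under pics/ and viewed, and the job is handed in when it is done.

Besides the shell and the picture viewer there is one more tool, called after ">>>" in YAML: its name, and indented under it one key for each argument. arm_command: Moves the arm, as the interface text tells. Its arguments: {"type":"object","properties":{"motion":{"type":"array"},"grip":{"type":"number"},"squeeze":{"type":"number"}},"required":["motion"]}

```bash
ls; mkdir -p pics; cat > h.py <<'E'
import numpy as np, cv2
from rig import *
from scipy.spatial.transform import Rotation as R
def att(p):
    a=np.array(p["attitude"],float)
    if a.shape==(3,3): return a
    return R.from_rotvec(a).as_matrix() if a.size==3 else R.from_quat(a).as_matrix()
def ray(p,uv):
    q=cv2.undistortPoints(np.array([[uv]],float),np.array(p["K"]),np.array(p["distortion"]))[0,0]
    d=att(p)@np.array([q[0],q[1],1]); return np.array(p["position"],float),d
def atz(p,uv,z):
    o,d=ray(p,uv); return o+d*(z-o[2])/d[2]
def tri(obs):
    A=np.zeros((3,3));b=np.zeros(3)
    for p,uv in obs:
        o,d=ray(p,uv); d=d/np.linalg.norm(d); M=np.eye(3)-np.outer(d,d); A+=M;b+=M@o
    return np.linalg.solve(A,b)
def proj(p,X):
    M=att(p).T; r,_=cv2.Rodrigues(M); t=-M@np.array(p["position"],float)
    return cv2.projectPoints(np.array([X],float),r,t,np.array(p["K"]),np.array(p["distortion"]))[0][0,0]
E
python3 - <<'E'
from h import *
s=state();print({k:np.round(v,3).tolist() for k,v in s.items()})
S=read_camera("scene");T=read_camera("top");W=read_camera("wrist")
for n,p in (("scene",S),("top",T),("wrist",W)):
    cv2.imwrite(f"pics/{n}0.png",p["color"]); print(n,p["position"],p["attitude"])
for l,z in (("tray_bar",97.5),("tray_lip",5),("tray",0),("bowl_rim",85),("front_spot",85),("pointer",12),("base",0),("turntable",20),("post_grip",120),("block_red_mid",18),("block_green_mid",18),("block_blue_mid",18),("block_yellow_mid",18),("beaker",0),("container",0),("sorter",0),("spoon_a",0)):
    o=[]
    for n,p in (("S",S),("T",T)):
        r=landmark_of(l,p)
        for k in r[:2]: print(l,n,np.round(k["point"],1),round(k["confidence"],2),np.round(atz(p,k["point"],z),1))
        if r:o.append((p,r[0]["point"]))
    if len(o)==2: print("   tri",np.round(tri(o),1))
E
```

```text
pics
{'time': 0.0, 'joint_pos': [-1.407, 0.313, 1.498, -0.0, 1.331, -0.223], 'dq': [0.001, 0.0, 0.0, -0.002, 0.0, -0.001], 'effort': [0.0, -40.221, -25.227, 0.069, 0.035, -0.0], 'tcp_pos': [197.996, -485.977, 238.19], 'tcp_rot': [-1.367, 0.92, -0.919], 'contact_force': [0.653, 0.151, -0.695], 'ft_torque': [-0.004, -0.01, 0.028], 'gripper_width': 87.823}
scene [1238.84859735  392.33127887  730.21259075] [-1.16590743 -2.22750068  1.06646474]
top [ 336.78661629  -55.55190726 1421.77188437] [-2.09124357  2.15703336 -0.18109577]
wrist [ 270.80976713 -454.15778726  384.72146466] [ 2.38450638 -1.60342627 -0.25241804]
tray_bar S [435.2 239.3] 0.78 [482.4 274.7  97.5]
tray_bar T [176.9 237.6] 0.72 [488.4 265.1  97.5]
   tri [486.8 270.   98.7]
tray_lip S [447.6 253.6] 0.97 [404.3 300.7   5. ]
tray_lip T [174.1 262.8] 0.74 [418.2 296.1   5. ]
   tri [416.6 298.1  13.7]
tray S [428.7 264.7] 0.78 [461.5 274.2   0. ]
tray T [178.2 248. ] 0.92 [465.8 284.2   0. ]
   tri [466.4 278.8   6.5]
bowl_rim S [438.6 266.5] 0.62 [545.1 307.4  85. ]
bowl_rim S [262.6 226.1] 0.56 [651.2 -70.4  85. ]
bowl_rim 
[... 1812 characters left out ...]
26.2] 0.79 [751.  159.3   0. ]
beaker T [218.4 157.6] 0.67 [762.9 152.1   0. ]
beaker T [271.8 268.2] 0.38 [393.1 -15.9   0. ]
   tri [758.3 156.3   7.1]
container S [202.9 170.4] 0.61 [ 470.8 -436.9    0. ]
container S [424.2 255.8] 0.3 [438.9 254.3   0. ]
container T [405.6 239.5] 0.86 [ 470.1 -449.6    0. ]
   tri [ 467.6 -446.8   -4.3]
sorter S [441.3 356.1] 0.65 [685.6 384.7   0. ]
sorter T [152.8 187. ] 0.79 [670.2 371.7   0. ]
   tri [673.6 381.  -18.2]
spoon_a S [151.3 216.6] 0.87 [ 713.9 -397.8    0. ]
spoon_a S [171.1 215.6] 0.63 [ 680.1 -357.     0. ]
spoon_a T [386. 168.] 0.61 [ 709.4 -402.9    0. ]
spoon_a T [373.7 179.8] 0.54 [ 670.5 -358.9    0. ]
   tri [ 710.4 -403.7   -5. ]
```

View pics/scene0.png

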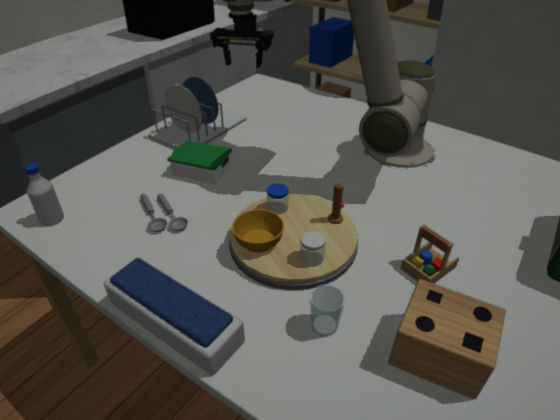

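View pics/top0.png

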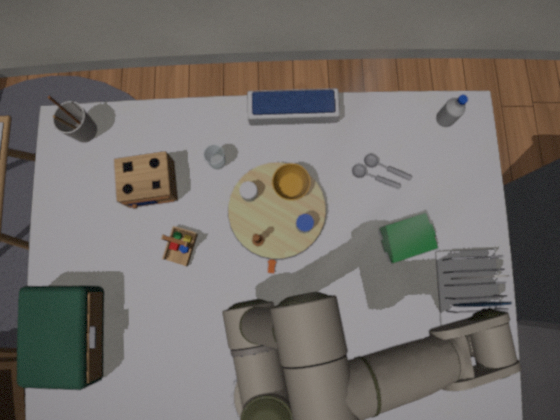

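```bash
python3 - <<'E'
import cv2
t=cv2.imread("pics/top0.png"); cv2.imwrite("pics/t0z.png",cv2.resize(t[120:310,130:340],None,fx=3.1,fy=3.1,interpolation=3))
t=cv2.imread("pics/scene0.png"); cv2.imwrite("pics/s0z.png",cv2.resize(t[160:310,230:480],None,fx=3.1,fy=3.1,interpolation=3))
E
```

```text
(no output)
```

View pics/t0z.png

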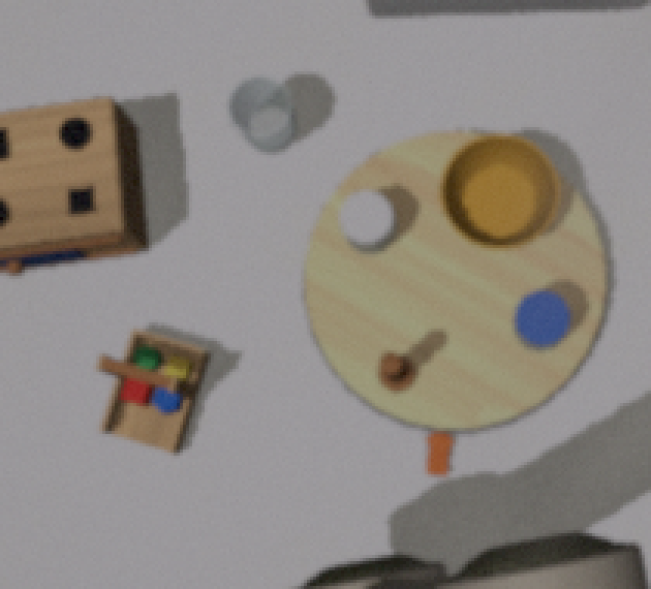

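View pics/s0z.png

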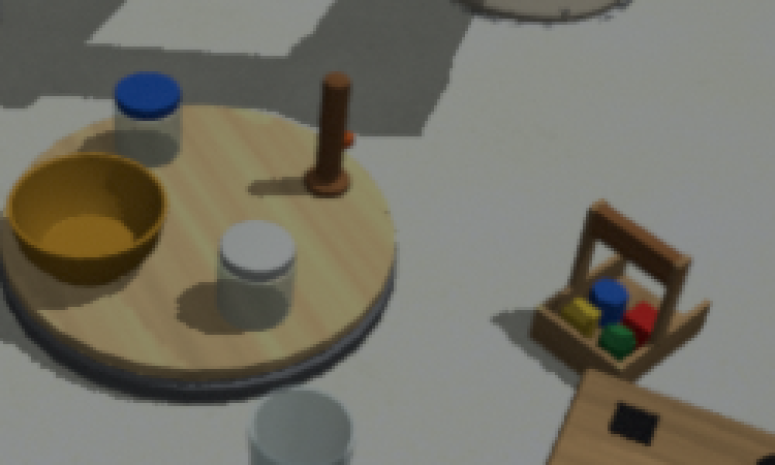

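```bash
python3 - <<'E'
from h import *
s=state()
M=R.from_rotvec(s["tcp_rot"]).as_matrix(); print(M.round(3)); print("jaw yaw",np.degrees(np.arctan2(M[1,0],M[0,0])))
T=read_camera("top")
z=lambda u,v:(u/3.1+130,v/3.1+120)
for n,uv in dict(lipL=(103,432),lipR=(180,452),clL=(137,330),clR=(209,350)).items(): print(n,atz(T,z(*uv),32 if 'cl' in n else 20).round(1))
# bar ends tops
for uv in ((100,363),(178,383)): print(atz(T,z(*uv),109.5).round(1))
E
```

```text
[[ 0.377 -0.     0.926]
 [-0.926  0.     0.377]
 [-0.    -1.     0.   ]]
jaw yaw -67.83769208610919
lipL [429.1 327.5  20. ]
lipR [406.8 247.6  20. ]
clL [531.8 289.9  32. ]
clR [509.  215.3  32. ]
[489.8 306.7 109.5]
[468.4 230.3 109.5]
```

View pics/wrist0.png

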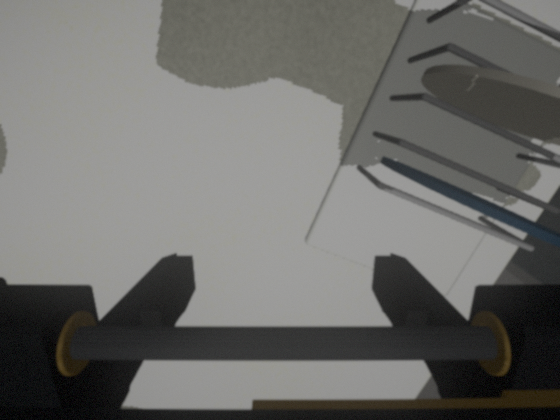

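>>> arm_command:
  motion:
    - [14, 37.5, 0, 7.05]
    - [14, 37.5, 0, 7.05]
    - [14, 37.5, 0, 7.05]
    - [14, 37.5, 0, 7.05]
    - [14, 37.5, 0, 7.05]
    - [14, 37.5, 0, 7.05]
    - [14, 37.5, 0, 7.05]
    - [14, 37.5, 0, 7.05]
    - [14, 37.5, 0, 7.05]
    - [14, 37.5, 0, 7.05]
  grip: 1

```text
time: 2.73
tcp_pos: [338.2, -109.4, 239.0]
tcp_rot: [-1.571, -0.041, 0.04]
contact_force: [0.9, -0.7, 0.7]
gripper_width: 88.0
```

>>> arm_command:
  motion:
    - [14, 37.5, 0, 7.05]
    - [14, 37.5, 0, 7.05]
    - [14, 37.5, 0, 7.05]
    - [14, 37.5, 0, 7.05]
    - [14, 37.5, 0, 7.05]
    - [14, 37.5, 0, 7.05]
    - [14, 37.5, 0, 7.05]
    - [14, 37.5, 0, 7.05]
    - [14, 37.5, 0, 7.05]
    - [0, 0, 0, 0]

```text
time: 3.57
tcp_pos: [464.8, 231.1, 238.0]
tcp_rot: [-1.373, -0.905, 0.904]
contact_force: [0.7, -0.2, 0.1]
gripper_width: 87.9
```

```bash
python3 - <<'E'
from h import *
s=state();print(s["time"],np.round(s["tcp_pos"],1),np.round(s["joint_pos"],2)); M=R.from_rotvec(s["tcp_rot"]).as_matrix();print("yaw",np.degrees(np.arctan2(M[1,0],M[0,0])))
W=read_camera("wrist"); cv2.imwrite("pics/w1.png",W["color"])
T=read_camera("top")
for l,z in (("tray_bar",97.5),("tray_lip",5)):
    for k in landmark_of(l,W)[:2]: print(l,np.round(k["point"],1),k["confidence"],atz(W,k["point"],z).round(1))
E
```

```text
3.5667 [464.8 231.1 238. ] [ 0.23  0.3   1.52  0.    1.32 -0.93]
yaw 66.72803608858861
tray_bar [334.3 191.1] 0.58 [477.9 276.9  97.5]
tray_bar [340.4 191.7] 0.58 [480.5 281.7  97.5]
tray_lip [315.7 117.4] 0.61 [419.  291.7   5. ]
tray_lip [306.9 162.6] 0.47 [461.6 263.9   5. ]
```

View pics/w1.png

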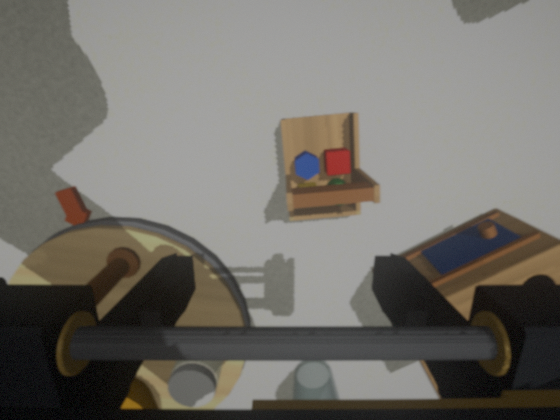

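```bash
python3 - <<'E'
import cv2
t=cv2.imread("pics/w1.png"); cv2.imwrite("pics/w1z.png",cv2.resize(t[100:230,270:400],None,fx=4.6,fy=4.6,interpolation=3))
E
```

```text
(no output)
```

View pics/w1z.png

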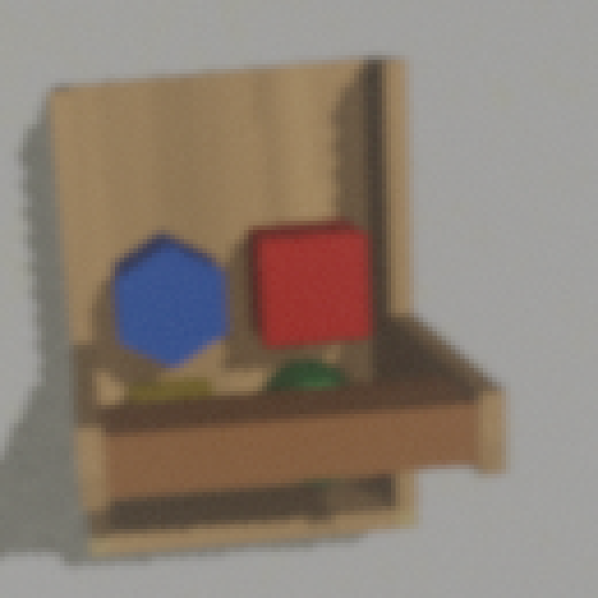

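```bash
python3 - <<'E'
from h import *
W=read_camera("wrist")
z=lambda u,v:(u/4.6+270,v/4.6+100)
P={}
for n,uv,h in (("L",(84,466),109.5),("R",(503,430),109.5),("lipL",(52,90),5),("lipR",(410,60),32),("clR",(413,522),32),("clL",(90,550),32)):
    P[n]=atz(W,z(*uv),h); print(n,P[n].round(1))
d=P["L"]-P["R"]; print(np.linalg.norm(d),np.degrees(np.arctan2(d[1],d[0])),(P["L"]+P["R"])/2)
d=P["clR"]-P["clL"];print(np.degrees(np.arctan2(d[1],d[0])),np.linalg.norm(d))
d=P["clR"]-P["lipR"];print(np.degrees(np.arctan2(d[1],d[0])),np.linalg.norm(d))
S=read_camera("scene");T=read_camera("top")
c=(P["L"]+P["R"])/2
for n,p in (("S",S),("T",T)):
    im=p["color"].copy(); im=cv2.resize(im,None,fx=1,fy=1)
    for X in (P["L"],P["R"],c,P["clL"],P["clR"],P["lipR"]):
        u=proj(p,X); cv2.circle(im,(int(round(u[0])),int(round(u[1]))),0,(0,255,0),-1)
    u=proj(p,c).astype(int); cv2.imwrite(f"pics/chk{n}.png",cv2.resize(im[u[1]-40:u[1]+50,u[0]-50:u[0]+50],None,fx=5,fy=5,interpolation=0))
E
cd pics; python3 -c "
import cv2,numpy as np
cv2.imwrite('chk.png',np.hstack([cv2.resize(cv2.imread('chkS.png'),(390,350)),cv2.resize(cv2.imread('chkT.png'),(390,350))]))"
```

```text
L [466.3 230.7 109.5]
R [491.7 305.1 109.5]
lipL [405.4 250.6   5. ]
lipR [430.8 326.8  32. ]
clR [533.2 290.2  32. ]
clL [507.8 215.2  32. ]
78.61251048579675 -108.85322912705645 [478.98593863 267.92530586 109.5       ]
71.27133228441983 79.10470138469117
-19.68178913127411 108.7344467041943
```

View pics/chk.png

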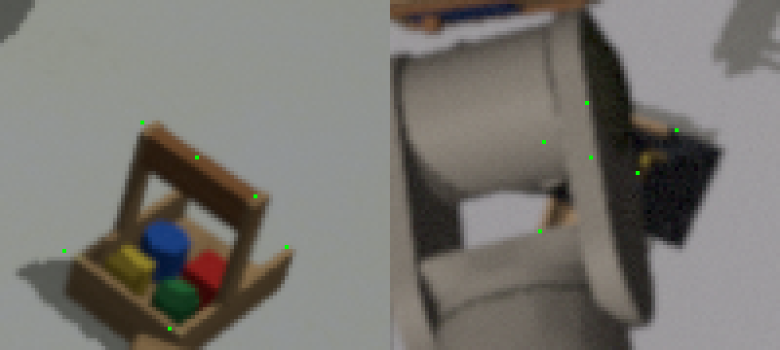

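>>> arm_command:
  motion:
    - [15, 38, -30, 5]
    - [0, 0, -35, 0]
    - [0, 0, -28, 0]
    - [0, 0, 0, 0]
    - [0, 0, 0, 0]
    - [0, 0, 0, 0]
    - [0, 0, 0, 0]
    - [0, 0, 0, 0]
    - [0, 0, 0, 0]
    - [0, 0, 0, 0]

```text
time: 4.75
tcp_pos: [476.6, 257.5, 151.8]
tcp_rot: [-1.348, -0.964, 0.962]
contact_force: [-0.2, -0.9, -0.6]
gripper_width: 88.4
```

```bash
cat >> h.py <<'E'
def st():
    s=state(); M=R.from_rotvec(s["tcp_rot"]).as_matrix()
    print("t",round(s["time"],2),"tcp",np.round(s["tcp_pos"],1),"yaw",round(np.degrees(np.arctan2(M[1,0],M[0,0])),2),"F",np.round(s["contact_force"],1),"T",np.round(s["ft_torque"],2),"w",round(s["gripper_width"],1),"q",np.round(s["joint_pos"],2))
    return s
E
python3 - <<'E'
from h import *
st()
W=read_camera("wrist"); cv2.imwrite("pics/w2.png",W["color"])
E
```

```text
t 4.75 tcp [476.6 257.5 151.8] yaw 71.1 F [-0.2 -0.9 -0.6] T [ 0.02 -0.14  0.01] w 88.4 q [ 0.28  0.43  1.57  0.    1.14 -0.96]
```

View pics/w2.png

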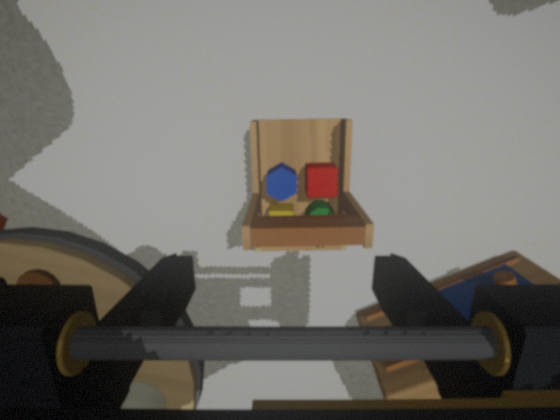

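```bash
python3 - <<'E'
from h import *
W=read_camera("wrist")
cv2.imwrite("pics/w2z.png",cv2.resize(W["color"][180:260,230:390],None,fx=5,fy=5,interpolation=3))
L=atz(W,(243.5,235),109.5);Rr=atz(W,(371,234),109.5); print(L,Rr,(L+Rr)/2,np.linalg.norm(L-Rr),np.degrees(np.arctan2(*(Rr-L)[1::-1])))
E
```

```text
[465.59764736 237.36680932 109.5       ] [490.24250126 311.34883126 109.5       ] [477.92007431 274.35782029 109.5       ] 77.97889710948846 71.5760786312231
```

View pics/w2z.png

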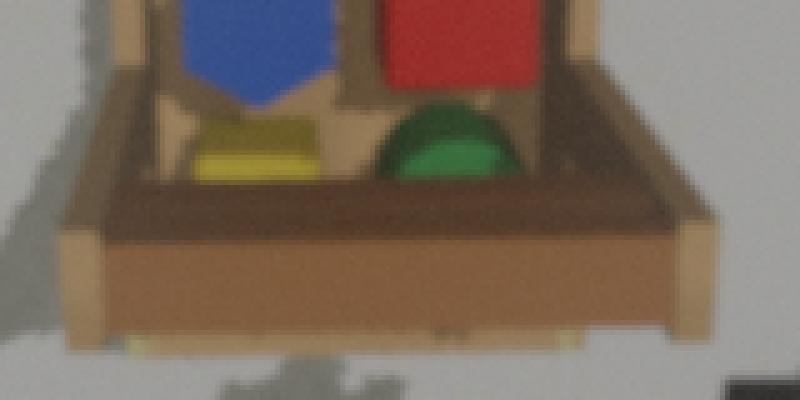

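>>> arm_command:
  motion:
    - [3, 16, -11, 0.3]
    - [0, 0, -15, 0]
    - [0, 0, 0, 0]
    - [0, 0, 0, 0]
    - [0, 0, 0, 0]
    - [0, 0, 0, 0]
    - [0, 0, 0, 0]
    - [0, 0, 0, 0]
    - [0, 0, 0, 0]
    - [0, 0, 0, 0]

```text
time: 5.68
tcp_pos: [479.4, 273.5, 125.2]
tcp_rot: [-1.345, -0.967, 0.967]
contact_force: [-0.7, -1.2, -0.2]
gripper_width: 88.1
```

```bash
python3 - <<'E'
from h import *
st()
W=read_camera("wrist"); cv2.imwrite("pics/w3.png",W["color"][150:400,130:440].repeat(2,0).repeat(2,1))
S=read_camera("scene"); cv2.imwrite("pics/s3.png",cv2.resize(S["color"][180:300,370:500],None,fx=4.5,fy=4.5,interpolation=3))
E
```

```text
t 5.68 tcp [479.4 273.5 125.2] yaw 71.41 F [-0.7 -1.2 -0.2] T [ 0.04 -0.18 -0.  ] w 88.1 q [ 0.31  0.48  1.56 -0.    1.09 -0.94]
```

View pics/w3.png

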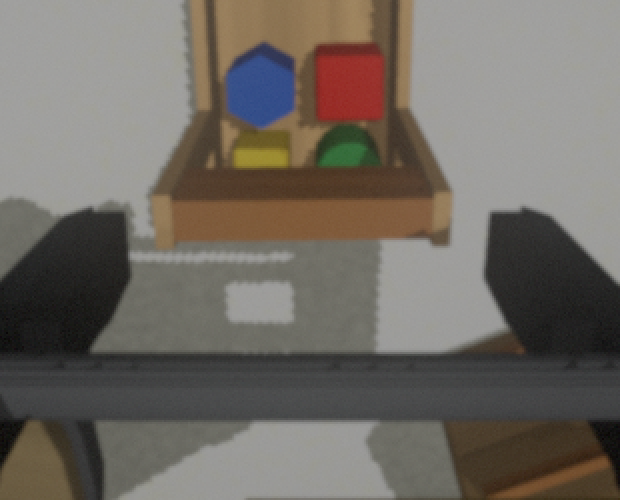

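View pics/s3.png

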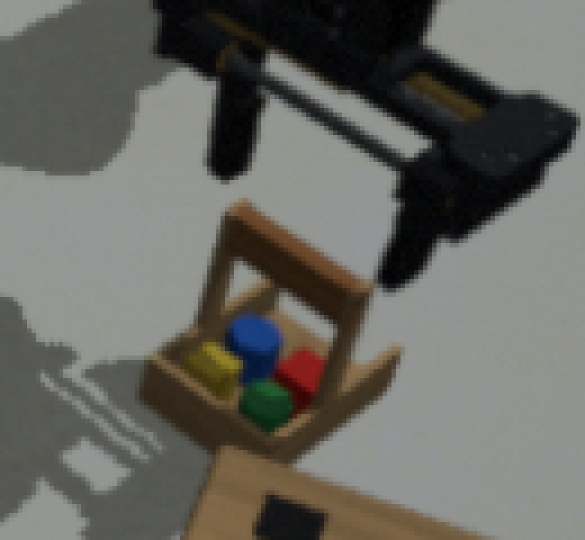

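```bash
python3 - <<'E'
from h import *
W=read_camera("wrist")
s=state(); t=np.array(s["tcp_pos"])
j=np.array([np.cos(np.radians(71.4)),np.sin(np.radians(71.4)),0])
f=lambda X:((proj(W,X)-[130,150])*2).round(1)
print("tips",f(t+44*j),f(t-44*j),f(t))
z=lambda u,v:(u/2+130,v/2+150)
L=atz(W,z(155,218),109.5);Rr=atz(W,z(450,216),109.5);print(L,Rr,(L+Rr)/2,np.linalg.norm(L-Rr))
S=read_camera("scene")
z=lambda u,v:(u/4.5+370,v/4.5+180)
L=atz(S,z(237,207),109.5);Rr=atz(S,z(362,290),109.5);print(L,Rr,(L+Rr)/2,np.linalg.norm(L-Rr))
E
```

```text
tips [477.3 248.5] [122.  248.3] [299.6 248.6]
[466.32018117 236.59274687 109.5       ] [491.08384691 312.12947072 109.5       ] [478.70201404 274.3611088  109.5       ] 79.49236309441746
[470.32966464 238.23868456 109.5       ] [493.62593044 310.07144095 109.5       ] [481.97779754 274.15506276 109.5       ] 75.51596447198123
```

>>> arm_command:
  motion:
    - [0.2, -1, 0, 0]
    - [0, 0, -8, 0]
    - [0, 0, -8, 0]
    - [0, 0, -8, 0]
    - [0, 0, -8, 0]
    - [0, 0, -8, 0]
    - [0, 0, -6.7, 0]
    - [0, 0, 0, 0]
    - [0, 0, 0, 0]
    - [0, 0, 0, 0]

```text
time: 6.72
tcp_pos: [479.8, 272.6, 78.6]
tcp_rot: [-1.346, -0.967, 0.967]
contact_force: [0.1, 0.9, 0.8]
gripper_width: 87.9
```

```bash
python3 - <<'E'
from h import *
st()
W=read_camera("wrist"); cv2.imwrite("pics/w4.png",W["color"][150:400,130:440].repeat(2,0).repeat(2,1))
S=read_camera("scene"); cv2.imwrite("pics/s4.png",cv2.resize(S["color"][180:300,370:500],None,fx=4.5,fy=4.5,interpolation=3))
E
```

```text
t 6.72 tcp [479.8 272.6  78.6] yaw 71.41 F [0.1 0.9 0.8] T [ 0.04 -0.11  0.02] w 87.9 q [ 0.3   0.55  1.6   0.    0.99 -0.94]
```

View pics/w4.png

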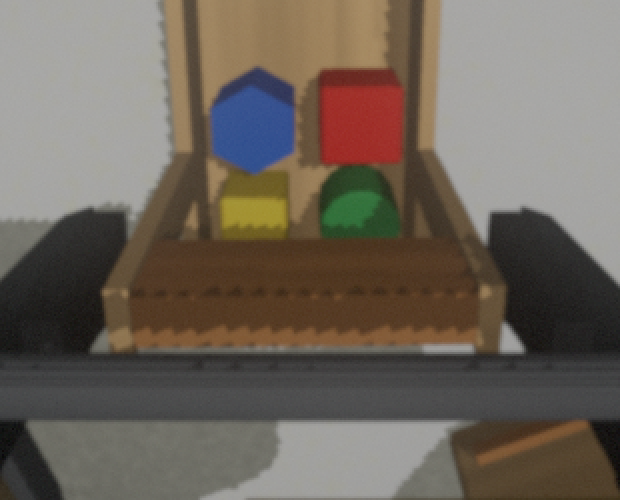

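View pics/s4.png

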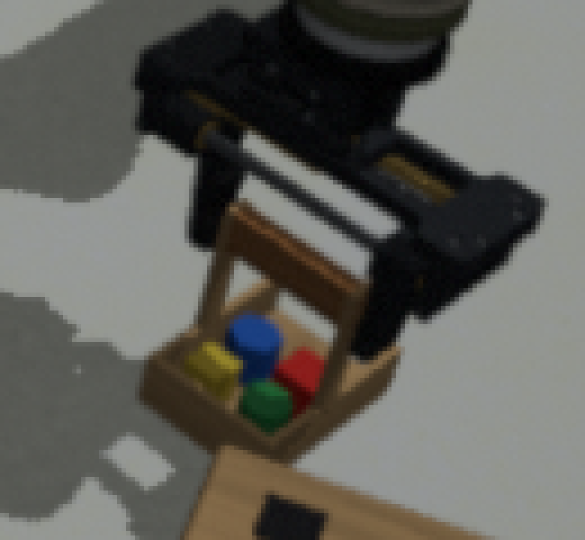

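>>> arm_command:
  motion:
    - [0, 0, 0, 0]
    - [0, 0, 0, 0]
    - [0, 0, 0, 0]
    - [0, 0, 0, 0]
    - [0, 0, 0, 0]
    - [0, 0, 6, 0]
    - [0, 0, 8, 0]
    - [0, 0, 8, 0]
    - [0, 0, 8, 0]
    - [0, 0, 0, 0]
  grip: 0
  squeeze: 14

```text
time: 7.65
tcp_pos: [480.3, 272.8, 110.4]
tcp_rot: [-1.346, -0.97, 0.965]
contact_force: [1.3, 0.0, -1.0]
gripper_width: 79.9
```

```bash
python3 - <<'E'
from h import *
st()
S=read_camera("scene"); cv2.imwrite("pics/s5.png",cv2.resize(S["color"][180:300,370:500],None,fx=4.5,fy=4.5,interpolation=3))
E
```

```text
t 7.65 tcp [480.3 272.8 110.4] yaw 71.42 F [ 1.3  0.  -1. ] T [ 0.04 -0.14 -0.05] w 79.9 q [ 0.3   0.5   1.58  0.    1.06 -0.94]
```

View pics/s5.png

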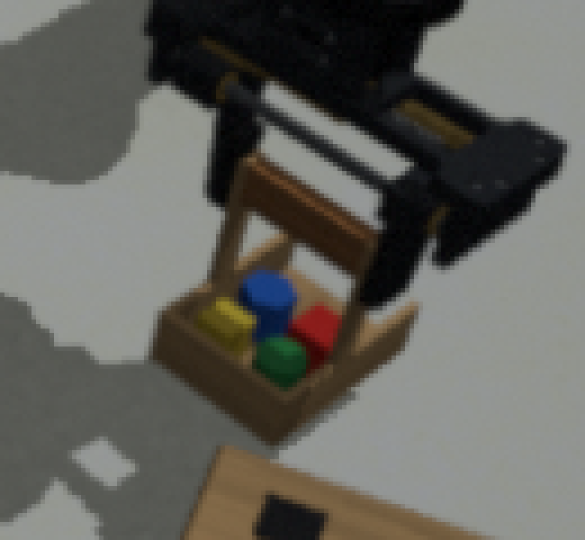

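```bash
python3 - <<'E'
from h import *
T=read_camera("top"); S=read_camera("scene"); cv2.imwrite("pics/t5.png",T["color"])
from scipy.optimize import least_squares
for n,p in (("T",T),("S",S)):
  for l,z,r0 in (("turntable",35,155),("base",10,158)):
    r=outline_of(l,p)
    if not r: print(n,l,"none"); continue
    m=r[0]["region"].astype(np.uint8); c=max(cv2.findContours(m,0,1)[0],key=len)[:,0,:]
    hull=cv2.convexHull(c)[:,0,:]
    P=np.array([atz(p,u,z)[:2] for u in c.astype(float)])
    f=lambda x:np.hypot(*(P-x[:2]).T)-r0
    o=least_squares(f,[576,-33],loss="soft_l1",f_scale=2)
    print(n,l,r[0]["confidence"],o.x.round(1),np.median(np.abs(o.fun)).round(2),len(c))
  r=outline_of("bowl_rim",p)
  if r:
    m=r[0]["region"].astype(np.uint8);cv2.imwrite(f"pics/m{n}.png",m*255); print(r[0]["box"])
  for l,z in (("bowl_rim",85),("post_grip",120),("pointer",12)):
    for k in landmark_of(l,p)[:1]: print(n,l,np.round(k["point"],1),round(k["confidence"],2),atz(p,k["point"],z).round(1))
E
```

```text
T turntable 0.59 [579.8 -36.8] 3.35 271
T base 0.76 [580.9 -35.4] 1.82 301
[276.3, 210.0, 94.6, 92.2]
T bowl_rim [288.3 182.6] 0.58 [649.9 -76.2  85. ]
T post_grip [255.2 231.9] 0.65 [496.   26.8 120. ]
T pointer [256.1 230.9] 0.71 [512.4  30.6  12. ]
S turntable 0.93 [581.3 -31.8] 2.87 360
S base 0.66 [558.8 -45.7] 14.87 374
[293.0, 231.6, 123.8, 100.6]
S bowl_rim [259.  223.8] 0.75 [649.5 -81.9  85. ]
S post_grip [336.7 193.3] 0.73 [487.3  27.3 120. ]
S pointer [339.4 204.1] 0.71 [393.1  -7.2  12. ]
```

View pics/t5.png

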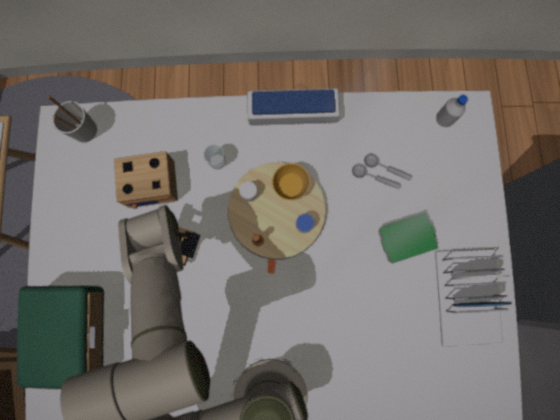

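>>> arm_command:
  motion:
    - [0, 0, 15, 0]
    - [0, 0, 28, 0]
    - [0, 0, 30, 0]
    - [1, -4, 30, -2]
    - [2, -8, 25, -3]
    - [4, -14, 12, -4]
    - [5, -20, 0, -4]
    - [7, -26, 0, -4]
    - [7, -28, 0, -4]
    - [7, -28, 0, -4]
  squeeze: 25

```text
time: 9.23
tcp_pos: [512.6, 143.4, 248.4]
tcp_rot: [-1.477, -0.631, 0.631]
contact_force: [-0.2, 0.8, -2.3]
gripper_width: 79.9
```

>>> arm_command:
  motion:
    - [7, -28, 0, -3]
    - [7, -28, 0, -3]
    - [7, -28, 0, -3]
    - [7, -28, 0, -3]
    - [7, -28, 0, -3]
    - [7, -28, 0, -3]
    - [7, -28, 0, -3]
    - [7, -28, 0, -3]
    - [7, -28, 0, -3]
    - [7, -28, 0, -3]

```text
time: 10.07
tcp_pos: [582.7, -136.9, 248.3]
tcp_rot: [-1.559, -0.223, 0.223]
contact_force: [-0.3, -0.2, -2.3]
gripper_width: 80.1
```

>>> arm_command:
  motion:
    - [7, -28, 0, -3]
    - [7, -26, 0, -3.4]
    - [7, -22, 0, 0]
    - [6, -20, 0, 0]
    - [5, -16, 0, 0]
    - [4, -14, -5, 0]
    - [2, -8, -10, 0]
    - [1.5, -6, -20, 0]
    - [0, 0, -25, 0]
    - [0, 0, -25, 0]

```text
time: 10.9
tcp_pos: [621.8, -275.4, 161.7]
tcp_rot: [-1.566, -0.137, 0.137]
contact_force: [-0.7, -0.6, -2.6]
gripper_width: 79.8
```

```bash
python3 - <<'E'
from h import *
st()
S=read_camera("scene"); cv2.imwrite("pics/s6.png",cv2.resize(S["color"][80:300,100:380],None,fx=2.7,fy=2.7,interpolation=3))
W=read_camera("wrist"); cv2.imwrite("pics/w6.png",W["color"])
E
```

```text
t 10.9 tcp [ 621.8 -275.4  161.7] yaw 10.0 F [-0.7 -0.6 -2.6] T [-0.01 -0.04 -0.03] w 79.8 q [-0.59  0.72  1.06  0.    1.36 -0.76]
```

View pics/s6.png

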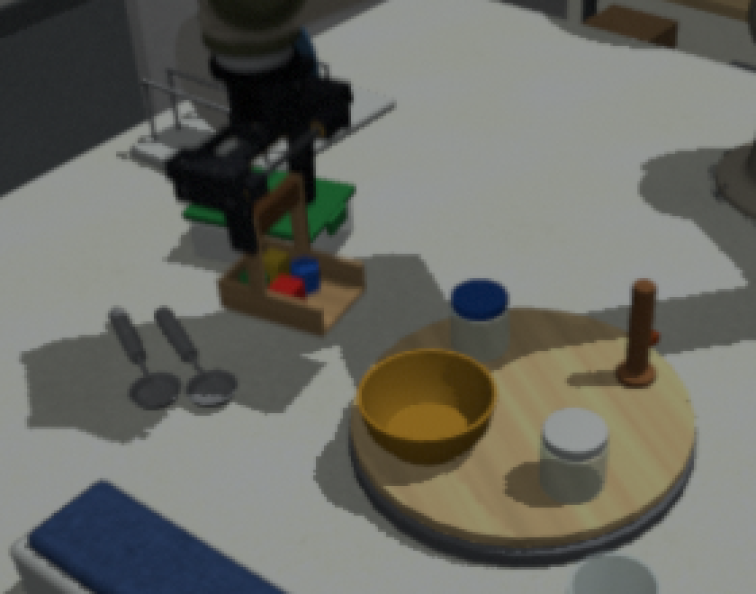

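View pics/w6.png

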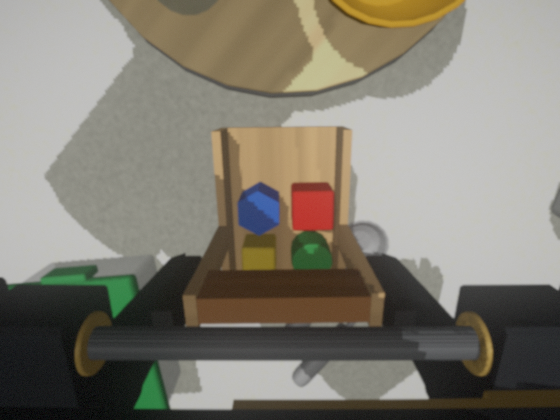

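>>> arm_command:
  motion:
    - [0, 0, -10, 0]
    - [0, 0, -12, 0]
    - [-1, 6, -12, 0]
    - [-1, 5, -12, 0]
    - [0, 0, -12, 0]
    - [0, 0, -12, 0]
    - [0, 0, -5, 0]
    - [0, 0, 0, 0]
    - [0, 0, 0, 0]
    - [0, 0, 0, 0]
  squeeze: 14

```text
time: 11.83
tcp_pos: [620.4, -264.9, 89.2]
tcp_rot: [-1.567, -0.138, 0.136]
contact_force: [0.5, -0.7, -1.8]
gripper_width: 79.9
```

```bash
python3 - <<'E'
from h import *
st()
S=read_camera("scene"); cv2.imwrite("pics/s7.png",cv2.resize(S["color"][130:250,160:300],None,fx=5,fy=5,interpolation=3))
W=read_camera("wrist"); cv2.imwrite("pics/w7.png",W["color"])
E
```

```text
t 11.83 tcp [ 620.4 -264.9   89.2] yaw 10.0 F [ 0.5 -0.7 -1.8] T [-0.04 -0.05  0.04] w 79.9 q [-0.58  0.77  1.16 -0.    1.2  -0.75]
```

View pics/s7.png

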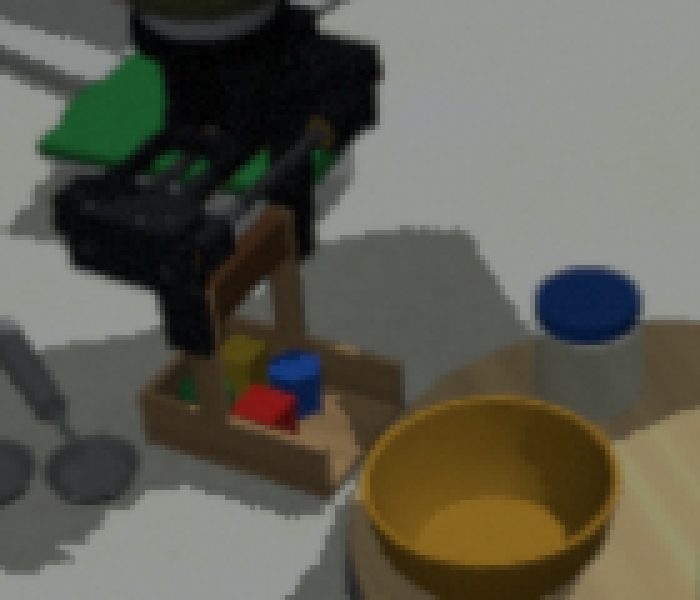

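View pics/w7.png

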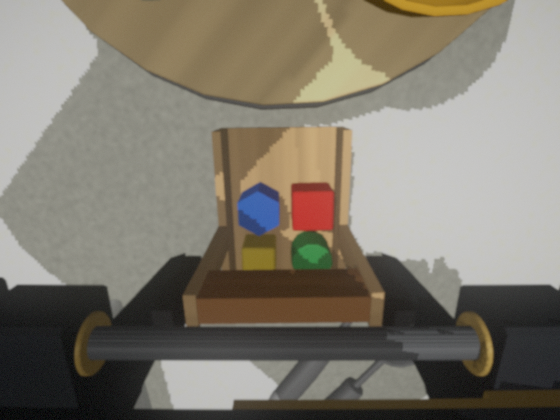

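>>> arm_command:
  motion:
    - [-1, 5, -1.5, 0]
    - [-1, 5, -1.5, 0]
    - [-0.8, 4.5, 1.5, 0]
    - [-0.8, 4.5, 2.5, 0]
    - [-0.8, 4.5, 3, 0]
    - [-0.8, 4.5, 2.5, 0]
    - [0, 0, 0, 0]
    - [0, 0, 0, 0]
    - [0, 0, 0, 0]
    - [0, 0, 0, 0]

```text
time: 12.77
tcp_pos: [614.8, -236.4, 94.7]
tcp_rot: [-1.566, -0.137, 0.137]
contact_force: [-0.5, 0.6, -2.4]
gripper_width: 79.6
```

```bash
python3 - <<'E'
from h import *
st()
S=read_camera("scene"); cv2.imwrite("pics/s8.png",cv2.resize(S["color"][130:250,160:300],None,fx=5,fy=5,interpolation=3))
W=read_camera("wrist"); cv2.imwrite("pics/w8.png",W["color"])
E
```

```text
t 12.77 tcp [ 614.8 -236.4   94.7] yaw 10.0 F [-0.5  0.6 -2.4] T [ 0.04 -0.09  0.01] w 79.6 q [-0.54  0.73  1.22  0.    1.19 -0.72]
```

View pics/s8.png

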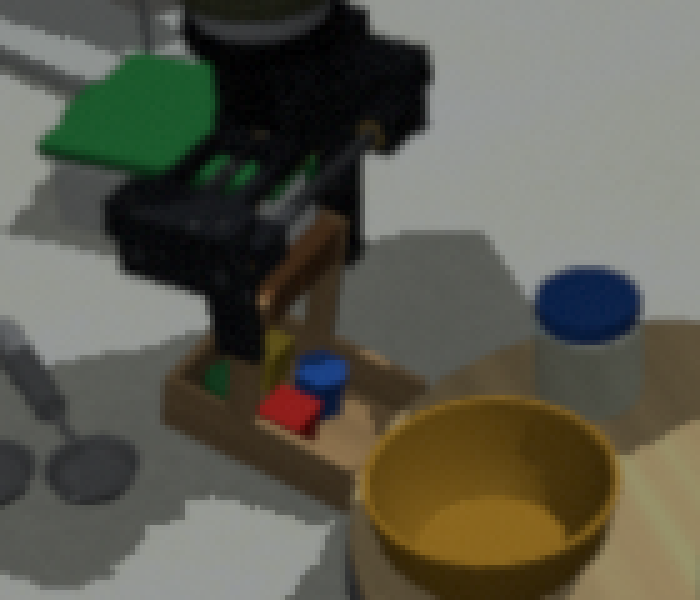

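View pics/w8.png

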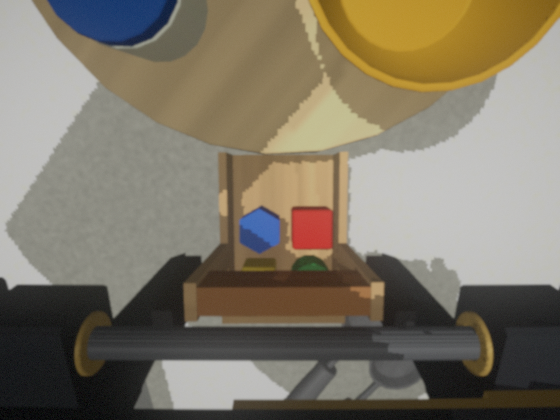

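>>> arm_command:
  motion:
    - [-0.8, 4.4, 2, 0]
    - [-0.8, 4.4, 2, 0]
    - [-0.8, 4.4, 2, 0]
    - [-0.8, 4.4, 1.5, 0]
    - [-0.8, 4.4, 1, 0]
    - [-0.4, 2.5, 0.5, 0]
    - [0, 0, 0, 0]
    - [0, 0, 0, 0]
    - [0, 0, 0, 0]
    - [0, 0, 0, 0]

```text
time: 13.7
tcp_pos: [610.6, -212.4, 104.2]
tcp_rot: [-1.567, -0.138, 0.137]
contact_force: [0.7, -2.6, 3.6]
gripper_width: 79.7
```

```bash
python3 - <<'E'
from h import *
st()
S=read_camera("scene"); cv2.imwrite("pics/s9.png",cv2.resize(S["color"][130:250,160:300],None,fx=5,fy=5,interpolation=3))
W=read_camera("wrist"); cv2.imwrite("pics/w9.png",W["color"])
E
```

```text
t 13.7 tcp [ 610.6 -212.4  104.2] yaw 10.0 F [ 0.7 -2.6  3.6] T [-0.7   0.04  0.1 ] w 79.7 q [-0.52  0.7   1.26 -0.    1.18 -0.69]
```

View pics/s9.png

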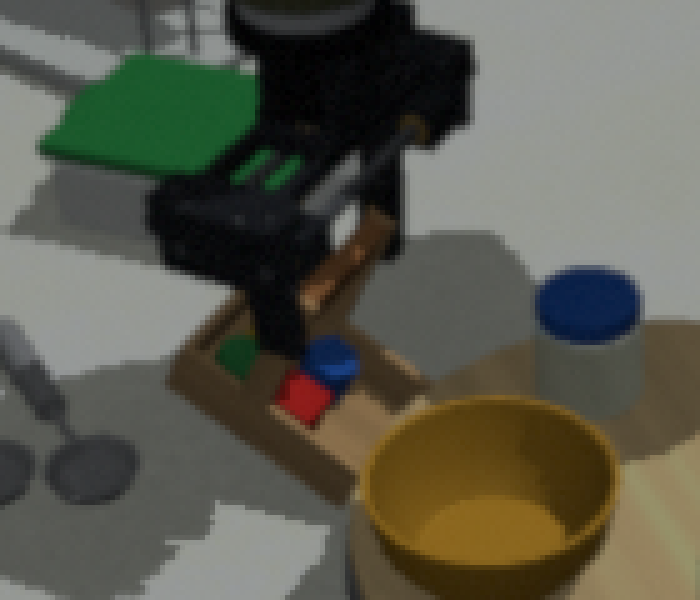

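View pics/w9.png

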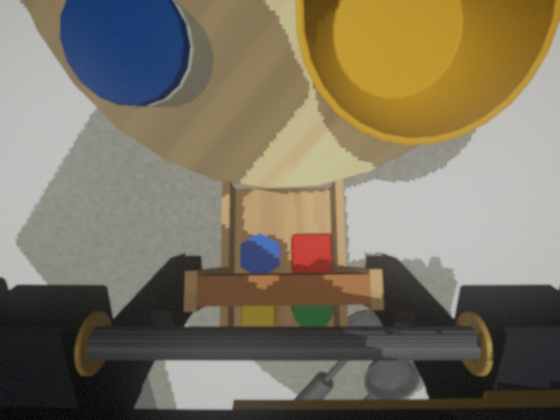

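>>> arm_command:
  motion:
    - [0, 0, 0, 0]
    - [0, 0, 0, 0]
    - [0, 0, 0, 0]
    - [0.2, -1, 5, 0]
    - [0.5, -3, 12, 0]
    - [0.5, -3, 18, 0]
    - [0, 0, 20, 0]
    - [0, 0, 20, 0]
    - [0, 0, 15, 0]
    - [0, 0, 8, 0]
  squeeze: 60

```text
time: 14.63
tcp_pos: [611.7, -218.2, 203.0]
tcp_rot: [-1.565, -0.138, 0.137]
contact_force: [1.1, -0.0, -2.4]
gripper_width: 79.5
```

```bash
python3 - <<'E'
from h import *
st()
S=read_camera("scene"); cv2.imwrite("pics/s10.png",cv2.resize(S["color"][100:250,160:320],None,fx=4.5,fy=4.5,interpolation=3)[:599])
E
```

```text
t 14.63 tcp [ 611.7 -218.2  203. ] yaw 10.03 F [ 1.1 -0.  -2.4] T [ 0.06 -0.12 -0.04] w 79.5 q [-0.52  0.62  1.13  0.    1.4  -0.7 ]
```

View pics/s10.png

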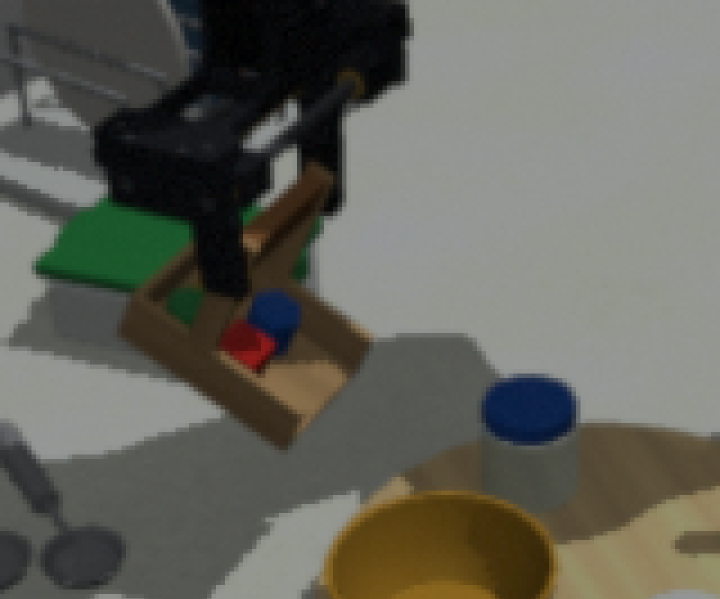

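>>> arm_command:
  motion:
    - [1, 6, 6, 4.6]
    - [2, 10, 6, 4.7]
    - [3, 15, 3, 4.7]
    - [3.5, 18, 0, 4.7]
    - [3.5, 19, 0, 4.7]
    - [3.5, 19, 0, 4.7]
    - [3.5, 19, 0, 4.7]
    - [3.5, 18, 0, 4.7]
    - [2.5, 13, 0, 4.7]
    - [1.4, 7, 0, 4.3]

```text
time: 15.52
tcp_pos: [638.6, -72.6, 215.1]
tcp_rot: [-1.425, -0.771, 0.774]
contact_force: [-0.1, -1.3, -1.5]
gripper_width: 79.4
```

```bash
python3 - <<'E'
from h import *
st()
S=read_camera("scene"); cv2.imwrite("pics/s11.png",cv2.resize(S["color"][100:280,180:380],None,fx=3.3,fy=3.3,interpolation=3)[:599])
W=read_camera("wrist"); cv2.imwrite("pics/w11.png",W["color"])
st()
E
```

```text
t 15.52 tcp [638.6 -72.6 215.1] yaw 56.84 F [-0.1 -1.3 -1.5] T [ 0.03 -0.05 -0.03] w 79.4 q [-0.3   0.6   1.13  0.    1.42 -1.29]
t 15.62 tcp [638.7 -73.3 215.3] yaw 56.66 F [-0.1 -0.5 -2. ] T [ 0.05 -0.06 -0.01] w 80.1 q [-0.3   0.6   1.13  0.    1.42 -1.29]
```

View pics/s11.png

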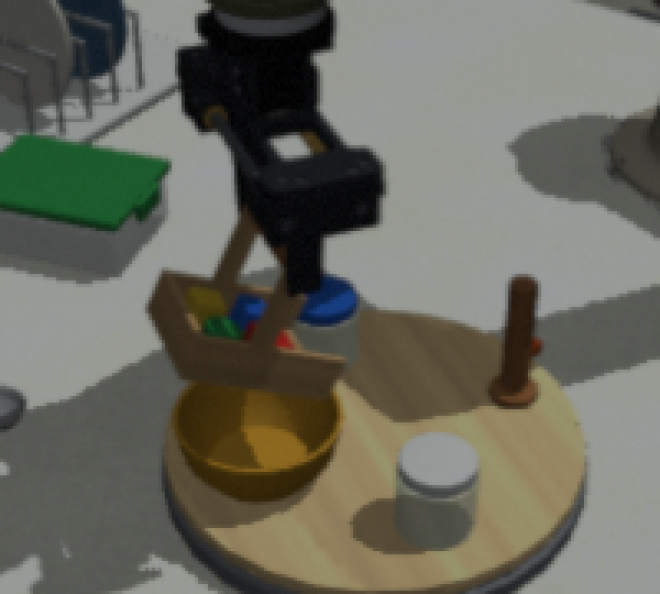

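View pics/w11.png

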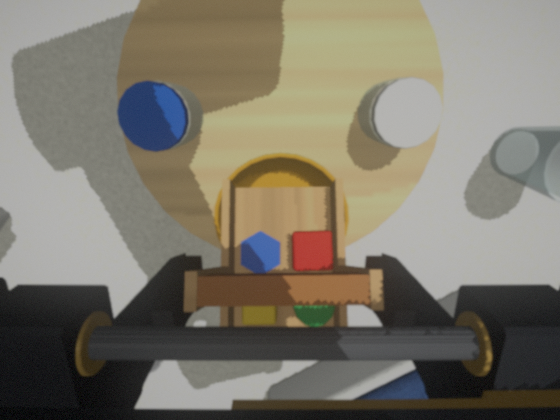

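```bash
python3 - <<'E'
from h import *
W=read_camera("wrist")
u=np.array([.834,-.552]); ax=np.array([580,-34])
a=atz(W,(281,154),85); print("apex",a, (a[:2]-ax)@u, "ctr",a[:2]+60*u)
for uv in ((216,215),(347,215)): print(atz(W,uv,85))
for z in (118,123,128): 
  p=atz(W,(284,187),z); print(z,p,(p[:2]-ax)@u)
# turntable outer
for uv in ((118,80),(443,80)): print(atz(W,uv,35))
T=read_camera("top"); cv2.imwrite("pics/t11.png",cv2.resize(T["color"][130:270,200:350],None,fx=4,fy=4,interpolation=3))
E
```

```text
apex [603.92373602 -51.19258653  85.        ] 29.442703602548363 ctr [653.96373602 -84.31258653]
[ 617.09923447 -128.52991196   85.        ]
[680.4898777  -32.14611235  85.        ]
118 [622.11001513 -60.21423776 118.        ] 49.590011859317656
123 [621.08738571 -59.55105294 123.        ] 48.37106090504282
128 [620.06475629 -58.88786812 128.        ] 47.152109950767986
[ 469.40830206 -143.6968581    35.        ]
[634.84437118 107.59752467  35.        ]
```

View pics/t11.png

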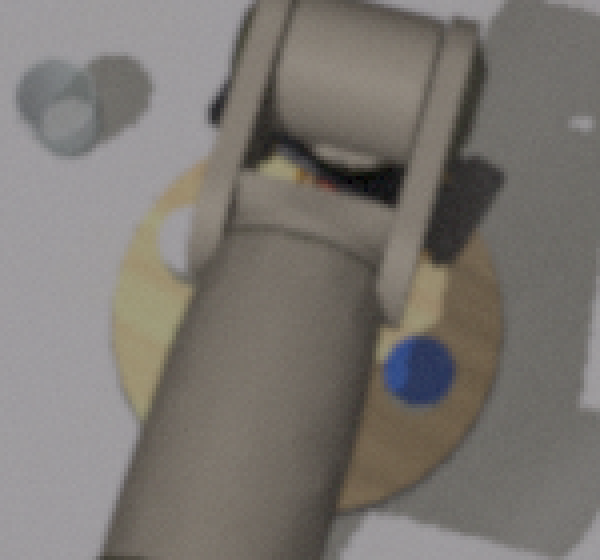

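>>> arm_command:
  motion:
    - [5, -3.3, 0, 0]
    - [6, -4, 0, 0]
    - [3.2, -2.1, -5, 0]
    - [0, 0, -10, 0]
    - [0, 0, -12, 0]
    - [0, 0, -12, 0]
    - [0, 0, -8, 0]
    - [0, 0, 0, 0]
    - [0, 0, 0, 0]
    - [0, 0, 0, 0]

```text
time: 16.55
tcp_pos: [653.5, -84.5, 170.5]
tcp_rot: [-1.431, -0.769, 0.768]
contact_force: [0.2, 0.0, -1.4]
gripper_width: 79.0
```

```bash
python3 - <<'E'
from h import *
st()
S=read_camera("scene"); cv2.imwrite("pics/s12.png",cv2.resize(S["color"][150:270,200:340],None,fx=5,fy=5,interpolation=3)[:599])
W=read_camera("wrist"); cv2.imwrite("pics/w12.png",W["color"][100:340,140:440].repeat(2,0).repeat(2,1))
E
```

```text
t 16.55 tcp [653.5 -84.5 170.5] yaw 56.5 F [ 0.2  0.  -1.4] T [ 0.03 -0.12  0.01] w 79.0 q [-0.31  0.66  1.14  0.    1.34 -1.29]
```

View pics/s12.png

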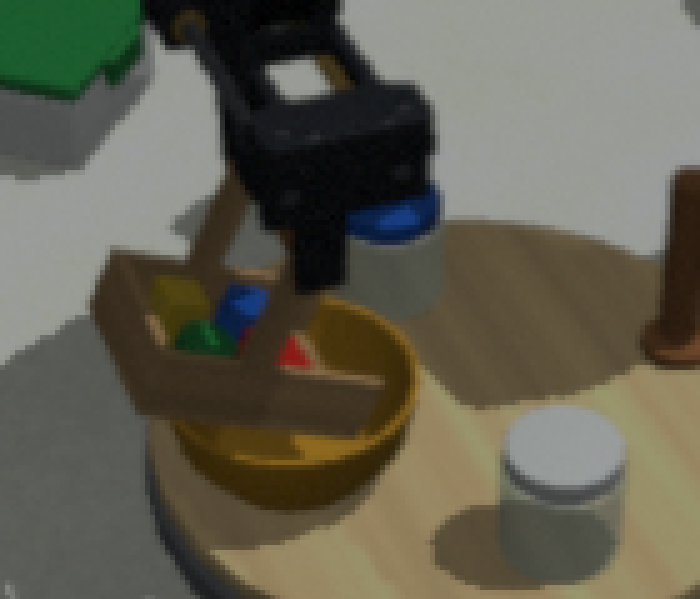

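View pics/w12.png

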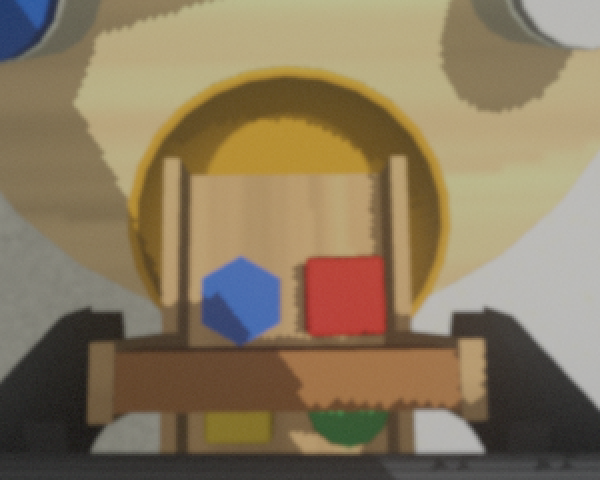

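>>> arm_command:
  motion:
    - [0, 0, -6, 0]
    - [0, 0, -6, 0]
    - [0, 0, 0, 0]
    - [-3.3, 2.2, 0, 0]
    - [-3.3, 2.2, 0, 0]
    - [-3.3, 2.2, 0, 0]
    - [-3.3, 2.2, 0.5, 0]
    - [-3.3, 2.2, 0.5, 0]
    - [-3.3, 2.2, 0.5, 0]
    - [0, 0, 0, 0]
  squeeze: 20

```text
time: 17.48
tcp_pos: [633.5, -71.1, 160.6]
tcp_rot: [-1.432, -0.77, 0.768]
contact_force: [3.1, -3.1, 3.4]
gripper_width: 79.8
```

```bash
python3 - <<'E'
from h import *
st()
S=read_camera("scene"); cv2.imwrite("pics/s13.png",cv2.resize(S["color"][150:270,200:340],None,fx=5,fy=5,interpolation=3)[:599])
W=read_camera("wrist"); cv2.imwrite("pics/w13.png",W["color"][100:340,140:440].repeat(2,0).repeat(2,1))
E
```

```text
t 17.48 tcp [633.5 -71.1 160.6] yaw 56.52 F [ 3.1 -3.1  3.4] T [-0.54 -0.72  0.06] w 79.8 q [-0.3   0.62  1.23 -0.    1.28 -1.28]
```

View pics/s13.png

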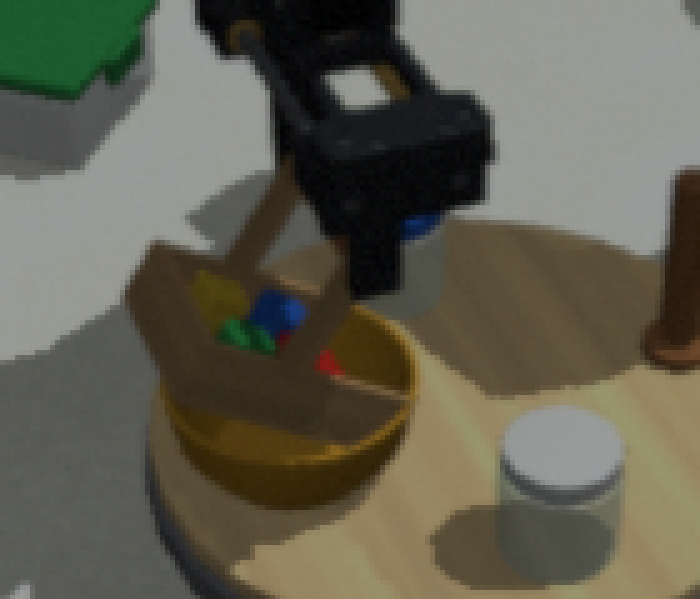

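View pics/w13.png

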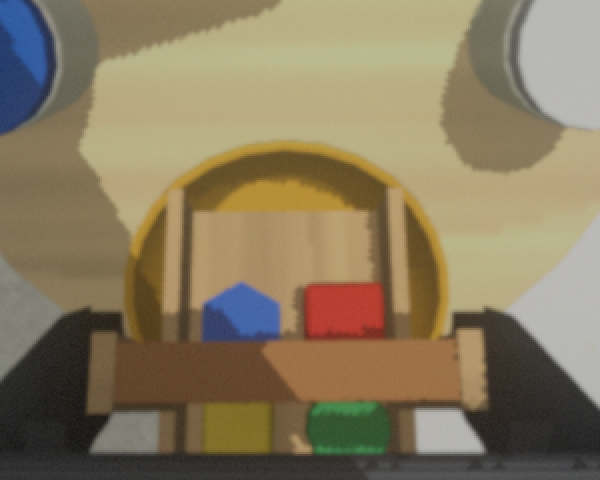

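>>> arm_command:
  motion:
    - [-3.3, 2.2, 0.3, 0]
    - [-3.3, 2.2, 0.3, 0]
    - [-3.3, 2.2, 0, 0]
    - [-3.3, 2.2, 0, 0]
    - [-3.3, 2.2, 0, 0]
    - [0, 0, 0, 0]
    - [0, 0, 0, 0]
    - [0, 0, 0, 0]
    - [0, 0, 0, 0]
    - [0, 0, 0, 0]

```text
time: 18.42
tcp_pos: [617.5, -60.4, 161.1]
tcp_rot: [-1.432, -0.77, 0.768]
contact_force: [1.9, -1.5, 8.6]
gripper_width: 79.3
```

```bash
python3 - <<'E'
from h import *
st()
S=read_camera("scene"); cv2.imwrite("pics/s14.png",cv2.resize(S["color"][150:270,200:340],None,fx=5,fy=5,interpolation=3)[:599])
W=read_camera("wrist"); cv2.imwrite("pics/w14.png",W["color"][100:340,140:440].repeat(2,0).repeat(2,1))
E
```

```text
t 18.42 tcp [617.5 -60.4 161.1] yaw 56.51 F [ 1.9 -1.5  8.6] T [-0.38 -0.42  0.03] w 79.3 q [-0.29  0.58  1.3   0.    1.26 -1.27]
```

View pics/s14.png

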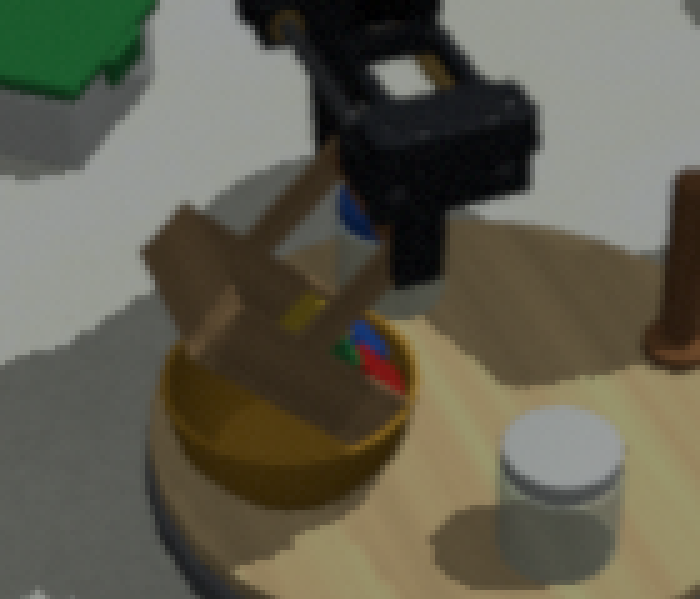

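View pics/w14.png

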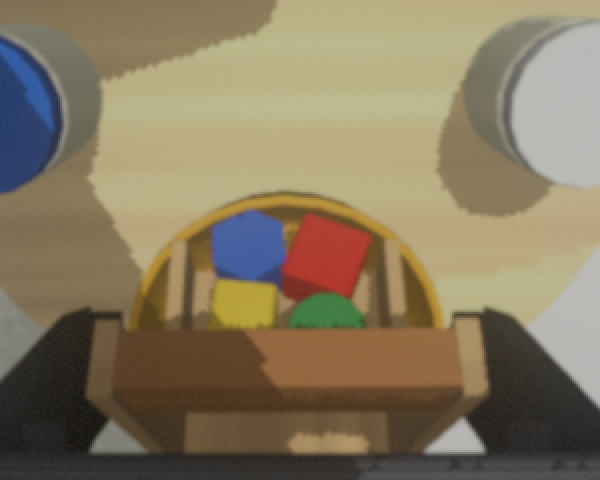

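>>> arm_command:
  motion:
    - [-3.3, 2.2, 0.8, 0]
    - [-3.3, 2.2, 0.5, 0]
    - [-3.3, 2.2, 0, 0]
    - [0, 0, 0, 0]
    - [0, 0, 0, 0]
    - [0, 0, 0, 0]
    - [0, 0, 0, 0]
    - [0, 0, 0, 0]
    - [0, 0, 0, 0]
    - [0, 0, 0, 0]

```text
time: 19.35
tcp_pos: [606.9, -53.5, 161.0]
tcp_rot: [-1.43, -0.768, 0.769]
contact_force: [1.3, -1.4, -0.6]
gripper_width: 80.0
```

>>> arm_command:
  motion:
    - [0, 0, 0, 0]
    - [0, 0, 0, 0]
    - [0, 0, 0, 0]
    - [1.7, -1.1, 1, 0]
    - [2.5, -1.7, 1, 0]
    - [2.5, -1.7, 1, 0]
    - [2.5, -1.7, 1, 0]
    - [2.5, -1.7, 1, 0]
    - [2.5, -1.7, 1, 0]
    - [2.5, -1.7, 1, 0]
  squeeze: 60

```text
time: 20.18
tcp_pos: [624.0, -65.1, 168.3]
tcp_rot: [-1.431, -0.769, 0.769]
contact_force: [0.4, 0.2, -2.2]
gripper_width: 79.6
```

```bash
python3 - <<'E'
from h import *
st()
S=read_camera("scene"); cv2.imwrite("pics/s15.png",cv2.resize(S["color"][150:270,200:340],None,fx=5,fy=5,interpolation=3)[:599])
W=read_camera("wrist"); cv2.imwrite("pics/w15.png",W["color"][100:340,140:440].repeat(2,0).repeat(2,1))
E
```

```text
t 20.18 tcp [624.  -65.1 168.3] yaw 56.51 F [ 0.4  0.2 -2.2] T [ 0.05 -0.06  0.03] w 79.6 q [-0.29  0.59  1.26  0.    1.29 -1.28]
```

View pics/s15.png

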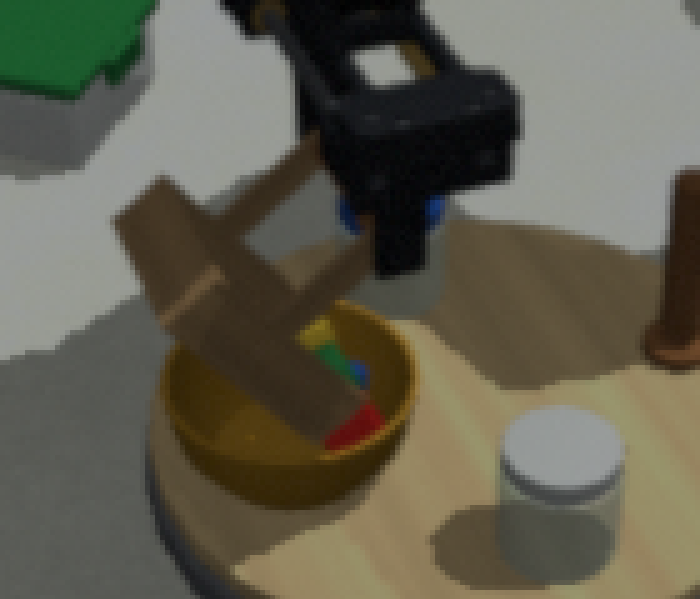

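View pics/w15.png

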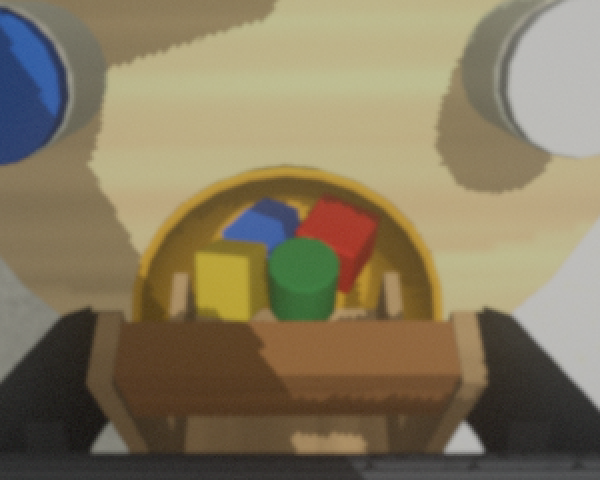

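>>> arm_command:
  motion:
    - [2.5, -1.7, 1, 0]
    - [2.5, -1.7, 1, 0]
    - [2.5, -1.7, 1, 0]
    - [2.5, -1.7, 1, 0]
    - [2.5, -1.7, 1, 0]
    - [2.5, -1.7, 2, 0]
    - [2.5, -1.7, 2, 0]
    - [0, 0, 3, 0]
    - [0, 0, 0, 0]
    - [0, 0, 0, 0]

```text
time: 21.12
tcp_pos: [641.3, -76.8, 180.5]
tcp_rot: [-1.431, -0.769, 0.769]
contact_force: [0.3, -0.8, -1.8]
gripper_width: 79.0
```

```bash
python3 - <<'E'
from h import *
st()
S=read_camera("scene"); cv2.imwrite("pics/s16.png",cv2.resize(S["color"][150:270,200:340],None,fx=5,fy=5,interpolation=3)[:599])
W=read_camera("wrist"); cv2.imwrite("pics/w16.png",W["color"][100:340,140:440].repeat(2,0).repeat(2,1))
E
```

```text
t 21.12 tcp [641.3 -76.8 180.5] yaw 56.51 F [ 0.3 -0.8 -1.8] T [ 0.04 -0.11  0.02] w 79.0 q [-0.3   0.63  1.18  0.    1.34 -1.29]
```

View pics/s16.png

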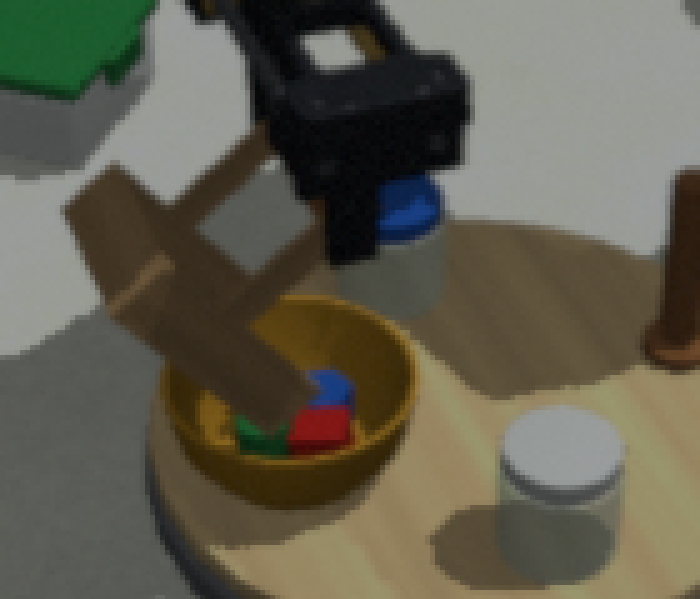

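View pics/w16.png

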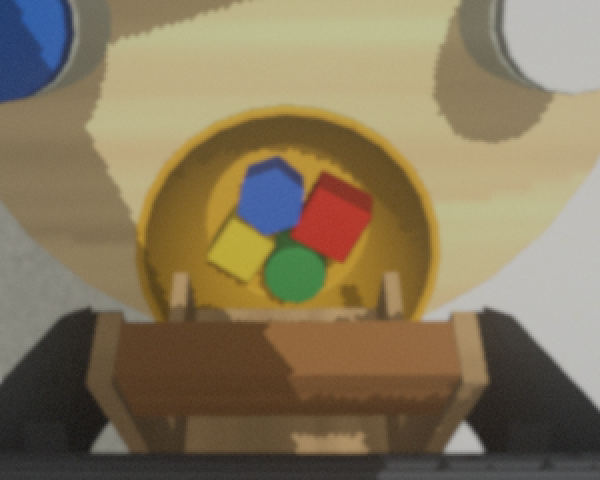

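>>> arm_command:
  motion:
    - [0, 0, 12, 0]
    - [0, 0, 20, 0]
    - [0, 0, 18, -3]
    - [-6, -12, 0, -6]
    - [-8, -16, 0, -6.8]
    - [-9, -18, 0, -6.8]
    - [-9, -18, 0, -6.8]
    - [-9, -18, 0, -6.8]
    - [-9, -18, 0, -6.8]
    - [-6, -12, 0, -6.8]

```text
time: 22.05
tcp_pos: [584.4, -190.2, 230.3]
tcp_rot: [-1.569, -0.087, 0.087]
contact_force: [-1.2, -0.2, -1.0]
gripper_width: 79.5
```

>>> arm_command:
  motion:
    - [0, 0, -5, -4.7]
    - [0, 0, -15, 0]
    - [0, 0, -20, 0]
    - [0, 0, -25, 0]
    - [0, 0, -25, 0]
    - [0, 0, -20, 0]
    - [0, 0, -10, 0]
    - [0, 0, -4, 0]
    - [0, 0, 0, 0]
    - [0, 0, 0, 0]

```text
time: 22.88
tcp_pos: [585.8, -189.0, 107.4]
tcp_rot: [-1.572, -0.029, 0.026]
contact_force: [0.6, 0.1, -1.6]
gripper_width: 79.0
```

```bash
python3 - <<'E'
from h import *
st()
S=read_camera("scene"); cv2.imwrite("pics/s17.png",cv2.resize(S["color"][100:270,140:340],None,fx=3.5,fy=3.5,interpolation=3)[:599])
W=read_camera("wrist"); cv2.imwrite("pics/w17.png",W["color"])
E
```

```text
t 22.88 tcp [ 585.8 -189.   107.4] yaw 2.01 F [ 0.6  0.1 -1.6] T [ 0.04 -0.08  0.01] w 79.0 q [-0.5   0.63  1.37  0.    1.14 -0.54]
```

View pics/s17.png

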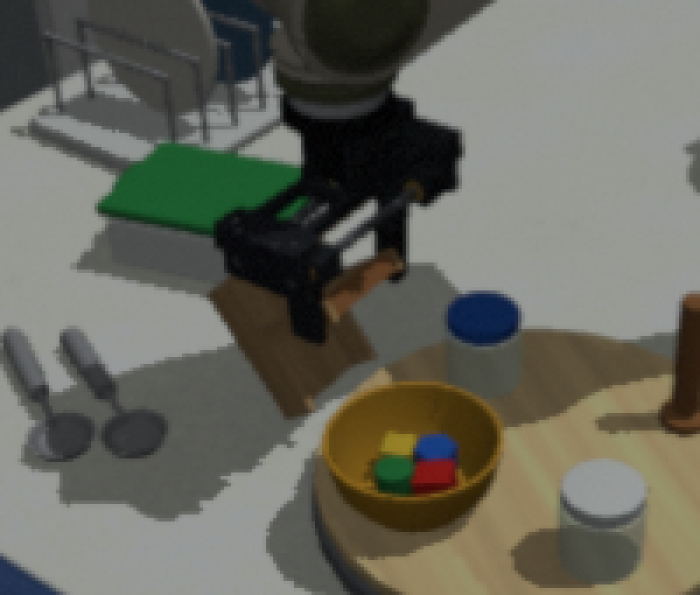

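View pics/w17.png

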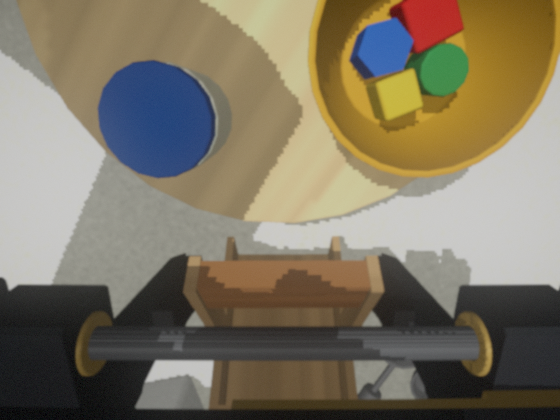

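>>> arm_command:
  motion:
    - [0, 0, -3, 0]
    - [0, 0, -3, 0]
    - [0, 0, -2, 0]
    - [0, 0, 0, 0]
    - [0, 0, 0, 0]
    - [0, 0, 0, 0]
    - [0, 0, 0, 0]
    - [0, 0, 0, 0]
    - [0, 0, 0, 0]
    - [0, 0, 0, 0]
  squeeze: 10

```text
time: 23.82
tcp_pos: [585.3, -188.8, 98.3]
tcp_rot: [-1.571, -0.028, 0.028]
contact_force: [0.4, -0.5, -0.5]
gripper_width: 80.1
```

```bash
python3 - <<'E'
from h import *
st()
S=read_camera("scene"); cv2.imwrite("pics/s18.png",cv2.resize(S["color"][100:270,140:340],None,fx=3.5,fy=3.5,interpolation=3)[:599])
E
```

```text
t 23.82 tcp [ 585.3 -188.8   98.3] yaw 2.01 F [ 0.4 -0.5 -0.5] T [ 0.01 -0.11  0.01] w 80.1 q [-0.5   0.64  1.38 -0.    1.12 -0.54]
```

View pics/s18.png

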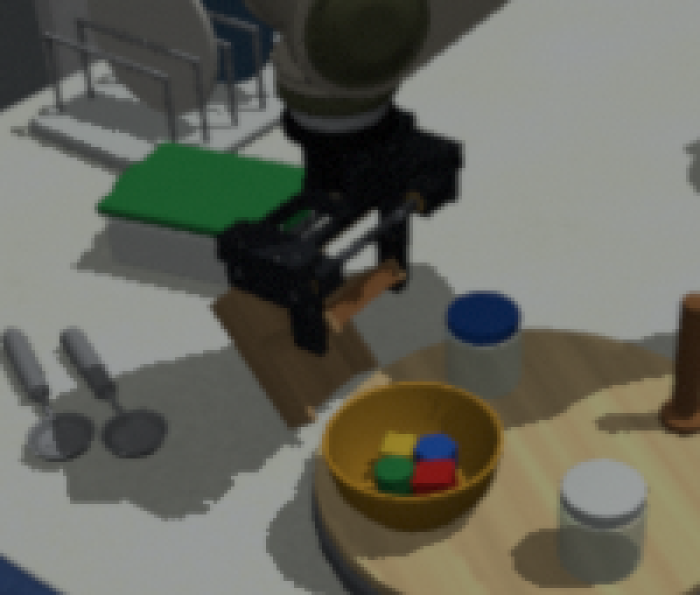

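>>> arm_command:
  motion:
    - [0, 0, -1, 0]
    - [0, -2, -1, 0]
    - [0.2, -6, 0, 0]
    - [0.3, -8, 0.5, 0]
    - [0.3, -8, 0.5, 0]
    - [0.3, -8, 0, 0]
    - [0.3, -8, 0, 0]
    - [0, 0, 0, 0]
    - [0, 0, 0, 0]
    - [0, 0, 0, 0]
  squeeze: 5

```text
time: 24.7
tcp_pos: [586.5, -228.5, 96.9]
tcp_rot: [-1.57, -0.027, 0.028]
contact_force: [0.3, 0.1, -2.1]
gripper_width: 79.8
```

```bash
python3 - <<'E'
from h import *
st()
S=read_camera("scene"); cv2.imwrite("pics/s19.png",cv2.resize(S["color"][100:270,140:340],None,fx=3.5,fy=3.5,interpolation=3)[:599])
E
```

```text
t 24.7 tcp [ 586.5 -228.5   96.9] yaw 2.01 F [ 0.3  0.1 -2.1] T [ 0.06 -0.11 -0.02] w 79.8 q [-0.56  0.67  1.33  0.    1.14 -0.59]
```

View pics/s19.png

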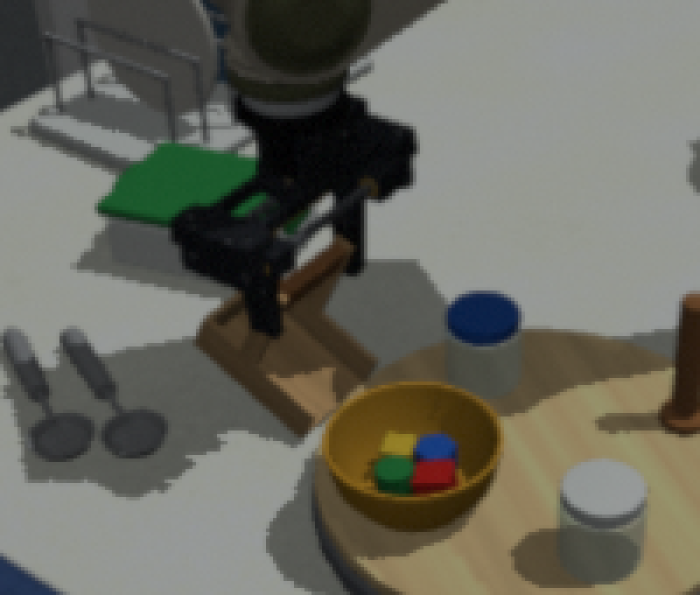

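>>> arm_command:
  motion:
    - [0.3, -8, -1, 0]
    - [0.3, -8, -2, 0]
    - [0.3, -8, -3, 0]
    - [0.2, -7, -3, 0]
    - [0.2, -6, -4, 0]
    - [0.2, -3, -4, 0]
    - [0, 0, -1, 0]
    - [0, 0, 0, 0]
    - [0, 0, 0, 0]
    - [0, 0, 0, 0]

```text
time: 25.58
tcp_pos: [588.5, -270.2, 79.9]
tcp_rot: [-1.573, -0.028, 0.026]
contact_force: [-0.6, -4.5, 4.9]
gripper_width: 80.1
```

```bash
python3 - <<'E'
from h import *
st()
S=read_camera("scene"); cv2.imwrite("pics/s20.png",cv2.resize(S["color"][100:270,140:340],None,fx=3.5,fy=3.5,interpolation=3)[:599])
E
```

```text
t 25.58 tcp [ 588.5 -270.2   79.9] yaw 1.99 F [-0.6 -4.5  4.9] T [-0.81 -0.01 -0.01] w 80.1 q [-0.61  0.73  1.28 -0.    1.14 -0.64]
```

View pics/s20.png

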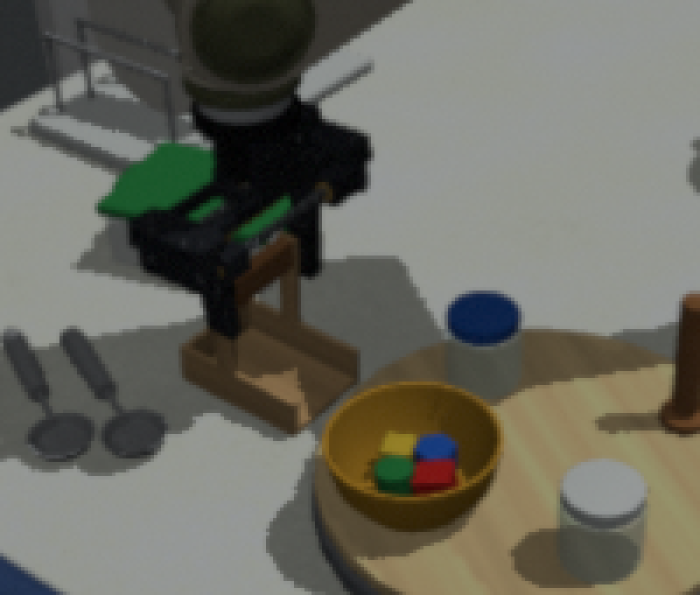

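>>> arm_command:
  motion:
    - [0, 0, -1, 0]
    - [0, 0, -0.5, 0]
    - [0, 0, 0, 0]
    - [0, 0, 0, 0]
    - [0, 0, 0, 0]
    - [0, 0, 0, 0]
    - [0, 0, 0, 0]
    - [0, 0, 0, 0]
    - [0, 0, 0, 0]
    - [0, 0, 0, 0]
  squeeze: 3

```text
time: 26.47
tcp_pos: [588.3, -268.8, 77.8]
tcp_rot: [-1.571, -0.028, 0.027]
contact_force: [1.6, -3.3, 3.7]
gripper_width: 80.0
```

>>> arm_command:
  motion:
    - [0, 0, 0, 0]
    - [0, 0, 0, 0]
    - [0, 0, 0, 0]
    - [0, 0, 0, 0]
    - [0, 0, 0, 0]
    - [0, 0, 0, 0]
    - [0, 0, 3, 0]
    - [0, 0, 6, 0]
    - [0, 0, 10, 0]
    - [0, 0, 12, 0]
  grip: 1

```text
time: 27.3
tcp_pos: [588.1, -268.7, 109.6]
tcp_rot: [-1.57, -0.027, 0.028]
contact_force: [0.5, -0.7, -0.0]
gripper_width: 88.2
```

```bash
python3 - <<'E'
from h import *
st()
S=read_camera("scene"); cv2.imwrite("pics/s21.png",cv2.resize(S["color"][100:270,140:340],None,fx=3.5,fy=3.5,interpolation=3)[:599])
W=read_camera("wrist"); cv2.imwrite("pics/w21.png",W["color"])
E
```

```text
t 27.3 tcp [ 588.1 -268.7  109.6] yaw 2.01 F [ 0.5 -0.7 -0. ] T [ 0.   -0.07 -0.01] w 88.2 q [-0.61  0.69  1.25  0.    1.2  -0.64]
```

View pics/s21.png

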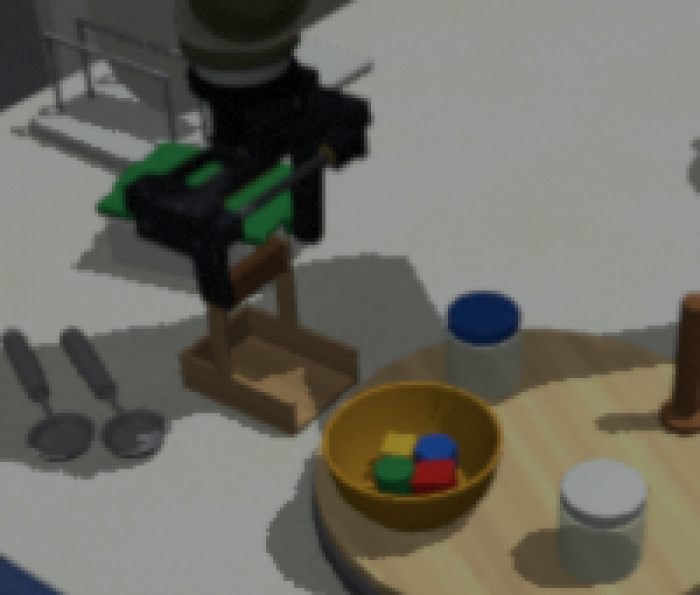

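View pics/w21.png

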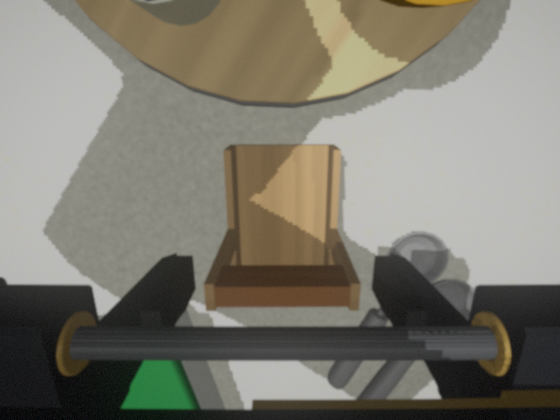

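>>> arm_command:
  motion:
    - [0, 0, 20, 0]
    - [0, 0, 30, 0]
    - [-4, 10, 30, 0]
    - [-11, 34, 10, 0]
    - [-12, 35, 0, 0]
    - [-12, 35, 0, 0]
    - [-12, 35, 0, 0]
    - [-12, 35, 0, 0]
    - [-12, 35, 0, 0]
    - [-10, 30, 0, 0]

```text
time: 28.23
tcp_pos: [502.1, -17.8, 199.1]
tcp_rot: [-1.571, -0.028, 0.028]
contact_force: [0.0, 0.0, -0.6]
gripper_width: 88.2
```

>>> arm_command:
  motion:
    - [-5, 15, 0, 0]
    - [0, 5, 0, 0]
    - [0, 0, 0, 0]
    - [0, 0, 0, 0]
    - [0, 0, 0, 0]
    - [0, 0, 0, 0]
    - [0, 0, 0, 0]
    - [0, 0, 0, 0]
    - [0, 0, 0, 0]
    - [0, 0, 0, 0]

```text
time: 29.07
tcp_pos: [498.2, 0.0, 198.7]
tcp_rot: [-1.571, -0.027, 0.027]
contact_force: [-0.1, 0.6, -0.4]
gripper_width: 88.2
```

```bash
python3 - <<'E'
from h import *
s=st()
W=read_camera("wrist"); cv2.imwrite("pics/w22.png",W["color"])
for k in landmark_of("post_grip",W)[:2]: print(k["point"],k["confidence"],atz(W,k["point"],120))
t=np.array(s["tcp_pos"]); print(proj(W,t+[44,0,0]),proj(W,t-[44,0,0]),proj(W,[t[0],t[1],140]))
S=read_camera("scene"); cv2.imwrite("pics/s22.png",cv2.resize(S["color"][120:270,200:380],None,fx=4,fy=4,interpolation=3)[:599])
for k in landmark_of("post_grip",S)[:2]: print(k["point"],k["confidence"],atz(S,k["point"],120))
E
```

```text
t 29.07 tcp [498.2   0.  198.7] yaw 2.0 F [-0.1  0.6 -0.4] T [-0.05 -0.1  -0.04] w 88.2 q [-0.24  0.29  1.64  0.    1.21 -0.27]
[260.0, 182.1] 0.67 [480.34794939  28.47421495 120.        ]
[372.96780045 278.19489904] [195.69624296 272.65073337] [284.29540565 231.72409677]
```

View pics/w22.png

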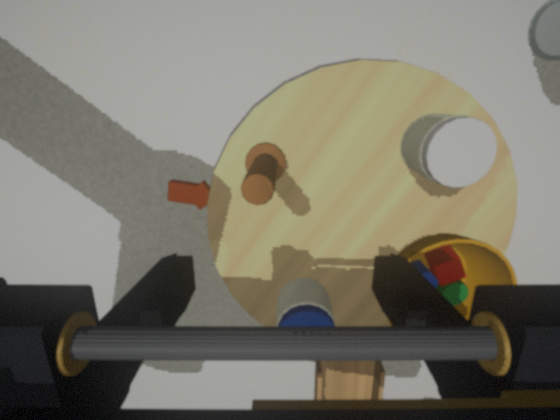

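View pics/s22.png

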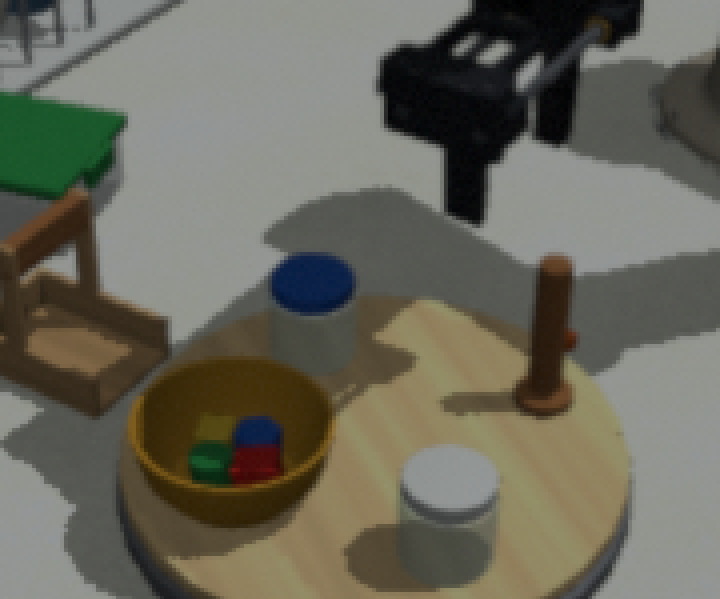

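```bash
python3 - <<'E'
from h import *
W=read_camera("wrist");S=read_camera("scene")
print(atz(W,(258,190),140),atz(S,(338.9,186),140),tri([(W,(258,190)),(S,(338.9,186))]))
# pointer and pivot views
print("ptr tip",atz(W,(210,196),18),"ptr back",atz(W,(169,191),18))
E
```

```text
[480.39137799  28.13127338 140.        ] [483.62355635  29.34462523 140.        ] [480.17074642  27.55256756 137.30284942]
ptr tip [422.8358448  -11.67052728  18.        ] ptr back [381.1235733   -7.83189029  18.        ]
```

>>> arm_command:
  motion:
    - [-8, 14, 0, 0]
    - [-8.5, 14.5, -5, 0]
    - [0, 0, -18, 0]
    - [0, 0, -20, 0]
    - [0, 0, -20, 0]
    - [0, 0, -18, 0]
    - [0, 0, -12, 0]
    - [0, 0, -5, 0]
    - [0, 0, 0, 0]
    - [0, 0, 0, 0]

```text
time: 30.2
tcp_pos: [481.7, 29.1, 101.3]
tcp_rot: [-1.571, -0.028, 0.027]
contact_force: [0.2, -0.0, 0.0]
gripper_width: 88.2
```

```bash
python3 - <<'E'
from h import *
s=st()
W=read_camera("wrist"); cv2.imwrite("pics/w23.png",W["color"])
E
```

```text
t 30.2 tcp [481.7  29.1 101.3] yaw 2.03 F [ 0.2 -0.   0. ] T [-0.04 -0.12  0.  ] w 88.2 q [-0.18  0.38  1.8   0.    0.96 -0.22]
```

View pics/w23.png

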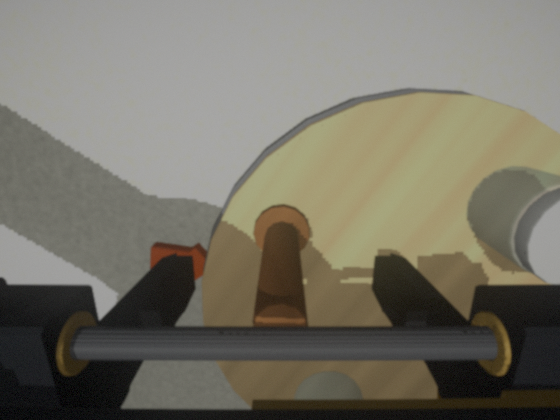

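>>> arm_command:
  motion:
    - [0, 0, 0, 0]
    - [0, 0, 0, 0]
    - [0, 0, 0, 0]
    - [0, 0, 0, 0]
    - [0, 0, 0, 0]
    - [0, 0, 0, 0]
    - [0, 0, 0, 0]
    - [0, 0, 0, 0]
    - [0, 0, 0, 0]
    - [0, 0, 0, 0]
  grip: 0
  squeeze: 25

```text
time: 31.08
tcp_pos: [481.6, 28.7, 100.7]
tcp_rot: [-1.571, -0.027, 0.028]
contact_force: [-5.3, -0.9, 3.2]
gripper_width: 23.7
```

```bash
python3 - <<'E'
from h import *
s=st()
W=read_camera("wrist"); cv2.imwrite("pics/w24.png",W["color"])
E
```

```text
t 31.08 tcp [481.6  28.7 100.7] yaw 2.01 F [-5.3 -0.9  3.2] T [ 0.    1.01 -0.03] w 23.7 q [-0.18  0.38  1.8  -0.    0.96 -0.22]
```

View pics/w24.png

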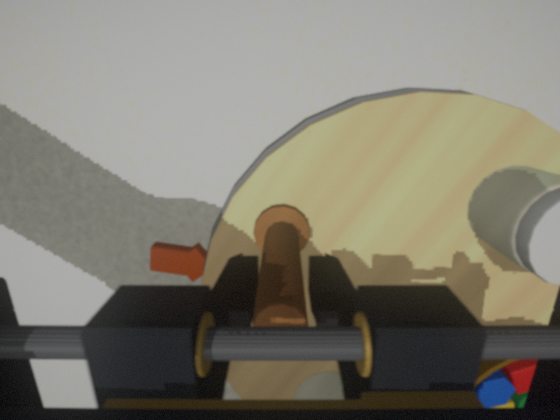

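```bash
python3 - <<'E'
import numpy as np
a=np.radians(147.4-154.8*np.arange(61)/60);p=114.5*np.c_[np.cos(a),np.sin(a)]
d=np.diff(np.round(p,1),axis=0)
for i in range(6): print([[round(x,1),round(y,1),0,0] for x,y in d[10*i:10*i+10]])
E
```

```text
[[np.float64(2.9), np.float64(4.3), 0, 0], [np.float64(3.1), np.float64(4.1), 0, 0], [np.float64(3.2), np.float64(4.0), 0, 0], [np.float64(3.5), np.float64(3.9), 0, 0], [np.float64(3.5), np.float64(3.7), 0, 0], [np.float64(3.8), np.float64(3.5), 0, 0], [np.float64(3.9), np.float64(3.4), 0, 0], [np.float64(4.1), np.float64(3.1), 0, 0], [np.float64(4.2), np.float64(3.0), 0, 0], [np.float64(4.3), np.float64(2.8), 0, 0]]
[[np.float64(4.5), np.float64(2.6), 0, 0], [np.float64(4.5), np.float64(2.4), 0, 0], [np.float64(4.7), np.float64(2.2), 0, 0], [np.float64(4.7), np.float64(2.0), 0, 0], [np.float64(4.9), np.float64(1.8), 0, 0], [np.float64(4.9), np.float64(1.5), 0, 0], [np.float64(5.0), np.float64(1.3), 0, 0], [np.float64(5.0), np.float64(1.1), 0, 0], [np.float64(5.1), np.float64(0.9), 0, 0], [np.float64(5.1), np.float64(0.6), 0, 0]]
[[np.float64(5.2), np.float64(0.4), 0, 0], [np.float64(5.1), np.float64(0.2), 0, 0], [np.float64(5.2), np.float64(-0.1), 0, 0], [np.float64(5.1), np.float64(-0.3), 0, 0], [np.float64(5.2), np.float64(-0.5), 0, 0], [np.float64(5.1), np.float64(-0.7), 0, 0], [
[... 766 characters left out ...]
, 0, 0], [np.float64(2.7), np.float64(-4.3), 0, 0], [np.float64(2.6), np.float64(-4.5), 0, 0], [np.float64(2.4), np.float64(-4.6), 0, 0], [np.float64(2.2), np.float64(-4.6), 0, 0], [np.float64(1.9), np.float64(-4.8), 0, 0], [np.float64(1.7), np.float64(-4.9), 0, 0]]
[[np.float64(1.6), np.float64(-4.9), 0, 0], [np.float64(1.3), np.float64(-5.0), 0, 0], [np.float64(1.0), np.float64(-5.0), 0, 0], [np.float64(0.9), np.float64(-5.1), 0, 0], [np.float64(0.6), np.float64(-5.1), 0, 0], [np.float64(0.4), np.float64(-5.2), 0, 0], [np.float64(0.1), np.float64(-5.1), 0, 0], [np.float64(-0.1), np.float64(-5.2), 0, 0], [np.float64(-0.3), np.float64(-5.1), 0, 0], [np.float64(-0.6), np.float64(-5.1), 0, 0]]
```

>>> arm_command:
  motion:
    - [2.9, 4.3, 0, 0]
    - [3.1, 4.1, 0, 0]
    - [3.2, 4.0, 0, 0]
    - [3.5, 3.9, 0, 0]
    - [3.5, 3.7, 0, 0]
    - [3.8, 3.5, 0, 0]
    - [3.9, 3.4, 0, 0]
    - [4.1, 3.1, 0, 0]
    - [4.2, 3.0, 0, 0]
    - [4.3, 2.8, 0, 0]

```text
time: 31.97
tcp_pos: [518.7, 64.8, 100.7]
tcp_rot: [-1.571, -0.028, 0.027]
contact_force: [-2.0, 0.1, 0.0]
gripper_width: 21.3
```

```bash
python3 - <<'E'
from h import *
s=st()
W=read_camera("wrist"); cv2.imwrite("pics/w25.png",W["color"])
E
```

```text
t 31.97 tcp [518.7  64.8 100.7] yaw 2.01 F [-2.   0.1  0. ] T [-0.    0.17 -0.04] w 21.3 q [-0.1   0.46  1.68 -0.    1.   -0.14]
```

View pics/w25.png

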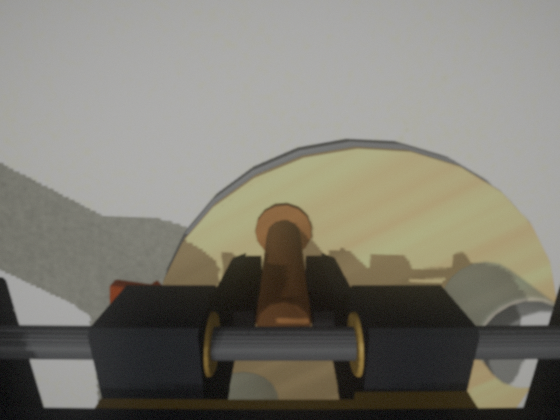

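Width 21.3 mm, post held, forces small. I continue round the arc.

>>> arm_command:
  motion:
    - [4.5, 2.6, 0, 0]
    - [4.5, 2.4, 0, 0]
    - [4.7, 2.2, 0, 0]
    - [4.7, 2.0, 0, 0]
    - [4.9, 1.8, 0, 0]
    - [4.9, 1.5, 0, 0]
    - [5.0, 1.3, 0, 0]
    - [5.0, 1.1, 0, 0]
    - [5.1, 0.9, 0, 0]
    - [5.1, 0.6, 0, 0]

```text
time: 32.85
tcp_pos: [567.1, 80.6, 100.7]
tcp_rot: [-1.571, -0.028, 0.028]
contact_force: [-1.3, -6.1, -0.8]
gripper_width: 21.1
```

>>> arm_command:
  motion:
    - [5.2, 0.4, 0, 0]
    - [5.1, 0.2, 0, 0]
    - [5.2, -0.1, 0, 0]
    - [5.1, -0.3, 0, 0]
    - [5.2, -0.5, 0, 0]
    - [5.1, -0.7, 0, 0]
    - [5.0, -1.0, 0, 0]
    - [5.0, -1.2, 0, 0]
    - [5.0, -1.5, 0, 0]
    - [4.9, -1.6, 0, 0]

```text
time: 33.68
tcp_pos: [617.5, 73.9, 100.7]
tcp_rot: [-1.572, -0.026, 0.028]
contact_force: [-3.0, -6.2, 1.1]
gripper_width: 21.2
```

>>> arm_command:
  motion:
    - [4.8, -1.9, 0, 0]
    - [4.7, -2.1, 0, 0]
    - [4.6, -2.3, 0, 0]
    - [4.5, -2.5, 0, 0]
    - [4.4, -2.7, 0, 0]
    - [4.3, -2.9, 0, 0]
    - [4.1, -3.0, 0, 0]
    - [4.0, -3.3, 0, 0]
    - [3.8, -3.5, 0, 0]
    - [3.7, -3.6, 0, 0]

```text
time: 34.52
tcp_pos: [659.9, 46.3, 100.7]
tcp_rot: [-1.571, -0.025, 0.029]
contact_force: [-6.2, -4.4, 2.7]
gripper_width: 21.2
```

```bash
python3 - <<'E'
from h import *
s=st()
S=read_camera("scene"); cv2.imwrite("pics/s26.png",S["color"])
E
```

```text
t 34.52 tcp [659.9  46.3 100.7] yaw 2.0 F [-6.2 -4.4  2.7] T [-0.79  1.05 -0.03] w 21.2 q [-0.11  0.74  1.2  -0.    1.21 -0.14]
```

View pics/s26.png

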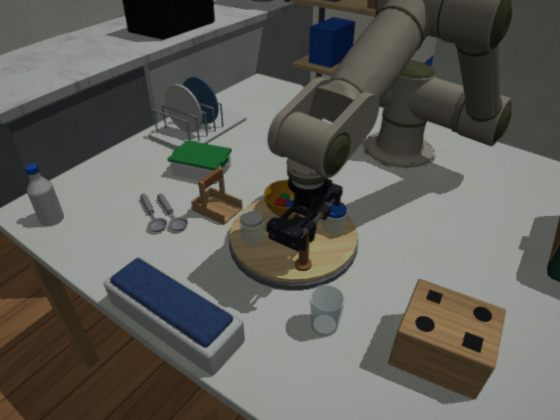

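>>> arm_command:
  motion:
    - [3.1, -4.1, 0, 0]
    - [2.9, -4.2, 0, 0]
    - [3.0, -4.3, 0, 0]
    - [2.8, -4.3, 0, 0]
    - [2.7, -4.3, 0, 0]
    - [2.6, -4.5, 0, 0]
    - [2.4, -4.6, 0, 0]
    - [2.2, -4.6, 0, 0]
    - [1.9, -4.8, 0, 0]
    - [1.7, -4.9, 0, 0]

```text
time: 35.4
tcp_pos: [686.3, 1.9, 100.8]
tcp_rot: [-1.57, -0.029, 0.026]
contact_force: [5.4, 2.1, -1.7]
gripper_width: 21.4
```

>>> arm_command:
  motion:
    - [1.4, -4.9, 0, 0]
    - [1.1, -5.0, 0, 0]
    - [0.9, -5.0, 0, 0]
    - [0.9, -5.1, 0, 0]
    - [0.6, -5.1, 0, 0]
    - [0.4, -4, 0, 0]
    - [0.1, -4, 0, 0]
    - [0, -2, 0, 0]
    - [0, 0, 0, 0]
    - [0, 0, 0, 0]

```text
time: 36.23
tcp_pos: [692.0, -34.0, 100.8]
tcp_rot: [-1.572, -0.029, 0.025]
contact_force: [9.1, -0.5, -3.9]
gripper_width: 21.3
```

```bash
python3 - <<'E'
from h import *
s=st()
S=read_camera("scene"); cv2.imwrite("pics/s27.png",cv2.resize(S["color"][140:300,200:400],None,fx=3.7,fy=3.7,interpolation=3)[:599])
T=read_camera("top"); cv2.imwrite("pics/t27.png",cv2.resize(T["color"][130:290,200:360],None,fx=3.7,fy=3.7,interpolation=3)[:599])
W=read_camera("wrist"); cv2.imwrite("pics/w27.png",W["color"])
for n,p in (("S",S),("T",T),("W",W)):
  for l,z in (("bowl_rim",85),("front_spot",85),("pointer",12),("base",0),("turntable",20),("post_grip",120)):
    for k in landmark_of(l,p)[:1]: print(n,l,np.round(k["point"],1),round(k["confidence"],2),atz(p,k["point"],z).round(1))
E
```

```text
t 36.23 tcp [692.  -34.  100.8] yaw 1.98 F [ 9.1 -0.5 -3.9] T [-0.17 -1.38  0.03] w 21.3 q [-0.22  0.8   1.08 -0.    1.26 -0.25]
S bowl_rim [317.4 194.7] 0.59 [477.1 -30.3  85. ]
S front_spot [317.9 199.4] 0.59 [493.  -19.3  85. ]
S pointer [150.1 218.3] 0.72 [ 729.1 -382.1   12. ]
S base [294.9 243. ] 0.86 [579.2 -27.9   0. ]
S turntable [292.4 235. ] 0.56 [576.9 -37.3  20. ]
S post_grip [261.3 228.5] 0.61 [691.  -42.8 120. ]
T front_spot [275.9 234.4] 0.61 [490.8 -33.4  85. ]
T pointer [273.9 268.6] 0.68 [391.2 -22.8  12. ]
T base [274.2 211.2] 0.75 [576.3 -28.6   0. ]
T turntable [272.2 208.3] 0.87 [582.5 -22.9  20. ]
W base [136.5 208.7] 0.76 [576.6 -35.3   0. ]
W turntable [125.6 216.7] 0.84 [577.  -34.9  20. ]
W post_grip [284.5 298. ] 0.57 [691.9 -34.3 120. ]
```

View pics/s27.png

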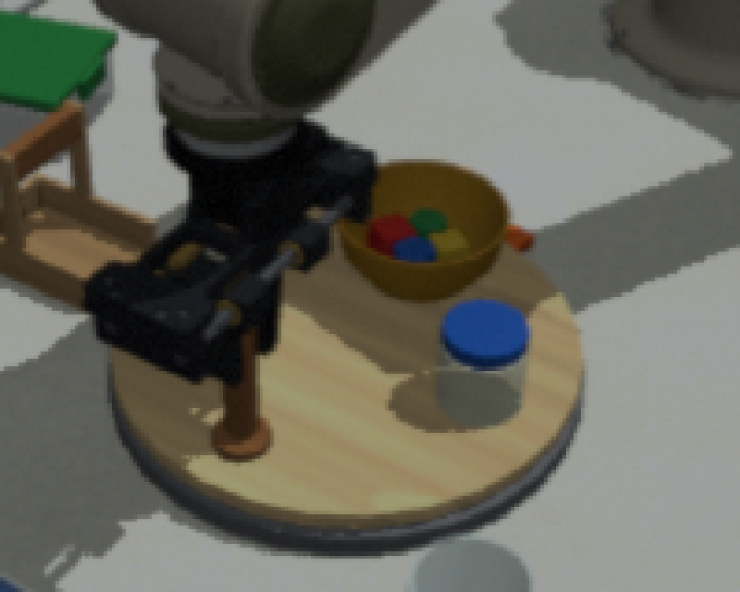

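View pics/t27.png

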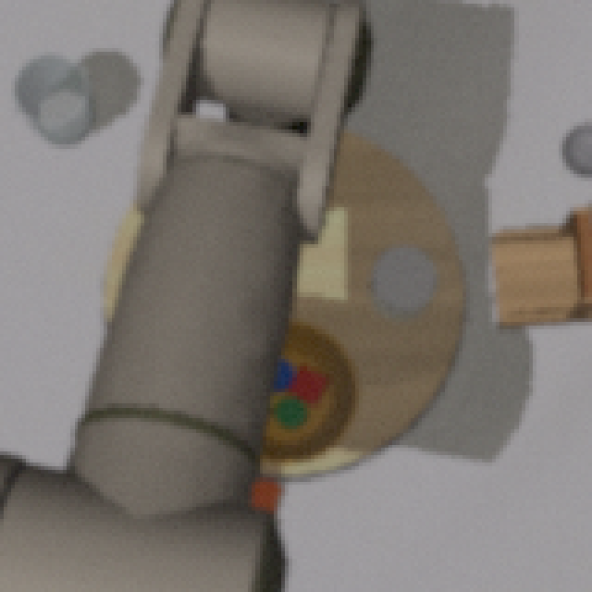

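View pics/w27.png

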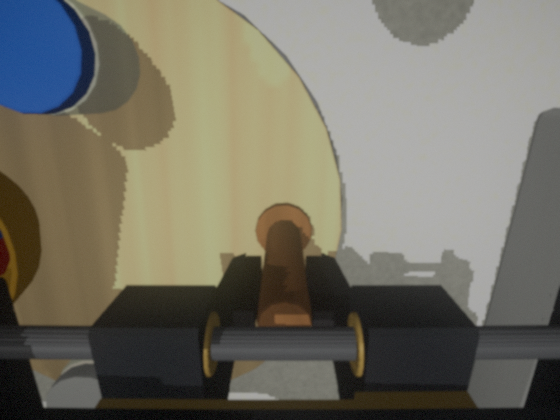

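```bash
python3 - <<'E'
import numpy as np
from scipy.optimize import least_squares
P=np.array([[481.6,28.7],[518.7,64.8],[567.1,80.6],[617.5,73.9],[659.9,46.3],[686.3,1.9],[692,-34]])
F=np.array([[-5.3,-.9],[-2,.1],[-1.3,-6.1],[-3,-6.2],[-6.2,-4.4],[5.4,2.1],[9.1,-.5]])
def f(x):
    d=P-x[:2]; r=np.hypot(*d.T); fr=(F*d).sum(1)/r
    return r-115+fr*x[2]
o=least_squares(f,[578,-33,.2]);print(o.x,o.fun.round(2))
c=o.x[:2];d=P[-1]-c;print("post angle",np.degrees(np.arctan2(d[1],d[0])))
from h import *
S=read_camera("scene");W=read_camera("wrist")
# pointer px in scene zoomed (520,237) 
z=lambda u,v:(u/3.7+200,v/3.7+140)
print("pointer visible",atz(S,z(519,236),12))
# bowl rim ellipse: extreme pts zoomed
for uv in ((339,230),(510,212),(423,160),(425,272)): print(atz(S,z(*uv),85))
print(outline_of("pointer",S)[:1] and outline_of("pointer",S)[0]["box"])
E
python3 -c "
import cv2
for n,r in (('scene0',(170,250,290,370)),('top0',(200,290,230,320))):
    t=cv2.imread('pics/%s.png'%n); cv2.imwrite('pics/p%s.png'%n,cv2.resize(t[r[0]:r[1],r[2]:r[3]],None,fx=6,fy=6,interpolation=3))
"
```

```text
[ 5.77418025e+02 -3.42252907e+01  4.65499735e-02] [-0.18  0.18  0.01 -0.   -0.08 -0.01  0.01]
post angle 0.11265464184121442
pointer visible [390.49301226  -5.97296185  12.        ]
[539.34788527 -66.00270024  85.        ]
[457.13318487  16.82957019  85.        ]
[439.22089761 -62.59218032  85.        ]
[544.23097162   3.38737023  85.        ]
[293.8, 237.7, 129.7, 110.0]
```

View pics/ptop0.png

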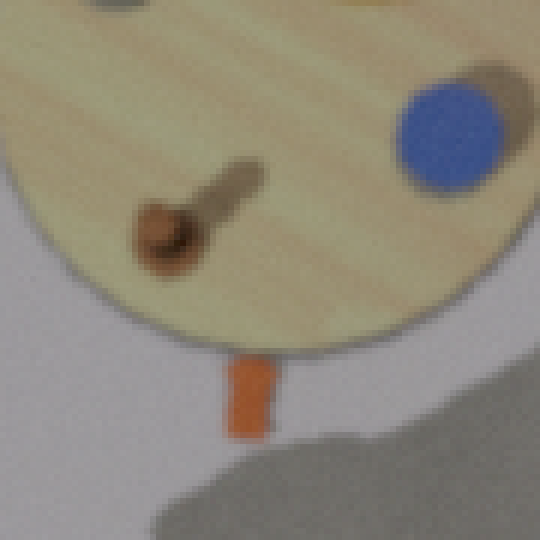

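View pics/pscene0.png

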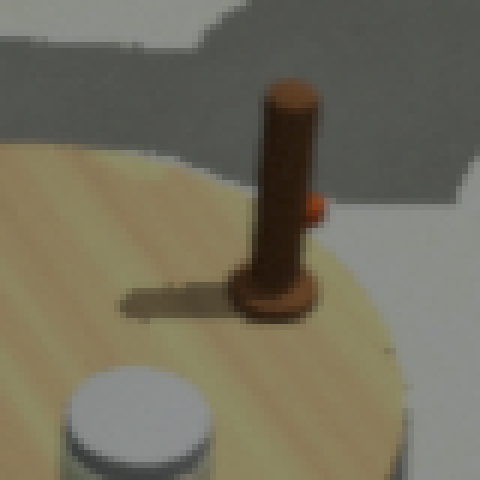

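```bash
cat > ptr.py <<'E'
from h import *
from scipy.optimize import least_squares
T=read_camera("top"); W=read_camera("wrist"); s=state(); t=np.array(s["tcp_pos"])
W2=dict(W); W2["position"]=np.array(W["position"])+np.array([498.2,0,198.7])-t
for n,f,p in (("T","top0",T),("W","w22",W2)):
    im=cv2.imread(f"pics/{f}.png"); b,g,r=[im[...,i].astype(int) for i in range(3)]
    hsv=cv2.cvtColor(im,cv2.COLOR_BGR2HSV)
    if n=="T": box=(255,278,260,282); roi=(155,265,222,332)
    else: box=(175,212,164,214); roi=(55,235,200,525)
    m=((hsv[...,1]>140)&((hsv[...,0]<14)|(hsv[...,0]>172))&(r>60)); mm=np.zeros_like(m); mm[box[0]:box[1],box[2]:box[3]]=m[box[0]:box[1],box[2]:box[3]]
    ys,xs=np.nonzero(mm); print(n,"orange",len(xs),xs.mean(),ys.mean(),xs.min(),xs.max(),ys.min(),ys.max())
    c=atz(p,(xs.mean(),ys.mean()),12 if n=="T" else 12)[:2]
    pp=np.array([atz(p,(x,y),12)[:2] for x,y in zip(xs,ys)]); u,sv,vt=np.linalg.svd(pp-pp.mean(0)); ang=np.degrees(np.arctan2(vt[0,1],vt[0,0]))
    # turntable edge: radial scan for saturation drop
    res=[]
    for a in np.radians(np.arange(0,360,3)):
        prof=[]
        rr=np.arange(135,170,0.5)
        for q in rr:
            u_=proj(p,[577.4+q*np.cos(a),-34.2+q*np.sin(a),35]);
            if not(1<u_[0]<558 and 1<u_[1]<418): prof.append(np.nan);continue
            v=cv2.getRectSubPix(hsv[...,1].astype(np.float32),(1,1),(float(u_[0]),float(u_[1])))[0,0]; prof.append(v)
        prof=np.array(prof)
        if np.isnan(prof).any(): continue
        k=np.convolve(prof,np.r_[-np.ones(6),np.ones(6)]/6,'valid'); i=k.argmax()
        if k[i]>25: res.append((a,rr[i+6],k[i]))
    res=np.array(res); P=np.c_[577.4+res[:,1]*np.cos(res[:,0]),-34.2+res[:,1]*np.sin(res[:,0])]
    o=least_squares(lambda x:np.hypot(*(P-x[:2]).T)-x[2],[577,-34,155],loss="soft_l1",f_scale=1)
    d=c-o.x[:2]
    print(n,"ptr",c,"axisdir",ang,"centre",o.x,len(P),"med",np.median(abs(o.fun)),"bearing",np.degrees(np.arctan2(d[1],d[0])),"dist",np.hypot(*d),"bearing(rob axis)",np.degrees(np.arctan2(*(c-[577.4,-34.2])[::-1])))
E
python3 ptr.py
```

```text
T orange 63 271.22222222222223 265.3968253968254 269 274 260 271
T ptr [401.46535189 -14.65240596] axisdir 173.96030899067546 centre [577.00244452 -36.96881729 155.15800851] 57 med 0.4994891429731183 bearing 172.7547305510832 dist 176.94997345062788 bearing(rob axis) 173.66003350278828
W orange 776 188.61082474226805 192.98711340206185 169 208 182 207
W ptr [400.06812041 -11.16008664] axisdir -6.841338463465005 centre [576.72380821 -33.55489349 154.13597025] 90 med 0.3600699423630971 bearing 172.77509941273829 dist 178.0695353155372 bearing(rob axis) 172.59729178820123
```

>>> arm_command:
  motion:
    - [0.1, -2, 0, 0]
    - [0.1, -3, 0, 0]
    - [-0.1, -3, 0, 0]
    - [-0.1, -3, 0, 0]
    - [-0.1, -2, 0, 0]
    - [-0.1, -1.6, 0, 0]
    - [0, 0, 0, 0]
    - [0, 0, 0, 0]
    - [0, 0, 0, 0]
    - [0, 0, 0, 0]

```text
time: 38.42
tcp_pos: [691.2, -48.3, 100.8]
tcp_rot: [-1.572, -0.028, 0.026]
contact_force: [5.3, -1.6, -2.0]
gripper_width: 21.1
```

```bash
python3 - <<'E'
from h import *
from scipy.optimize import least_squares
s=st(); c=np.array([577.4,-34.2]); d=np.array(s["tcp_pos"][:2])-c; print(np.hypot(*d),np.degrees(np.arctan2(d[1],d[0])))
S=read_camera("scene"); im=S["color"]; cv2.imwrite("pics/s28.png",cv2.resize(im[140:300,200:400],None,fx=3.7,fy=3.7,interpolation=3)[:599])
T=read_camera("top"); W=read_camera("wrist"); cv2.imwrite("pics/t28.png",cv2.resize(T["color"][130:290,200:360],None,fx=3.7,fy=3.7,interpolation=3)[:599]); cv2.imwrite("pics/s28f.png",im);cv2.imwrite("pics/t28f.png",T["color"]);cv2.imwrite("pics/w28.png",W["color"])
# scene: bowl rim fit; turntable edge fit at z=35
hsv=cv2.cvtColor(im,cv2.COLOR_BGR2HSV)
def scan(p,ch,c0,z,r0,r1,sgn,thr,angs):
    out=[]
    for a in np.radians(angs):
        rr=np.arange(r0,r1,.5); prof=[]
        for q in rr:
            u=proj(p,[c0[0]+q*np.cos(a),c0[1]+q*np.sin(a),z]); prof.append(cv2.getRectSubPix(ch.astype(np.float32),(1,1),(float(u[0]),float(u[1])))[0,0])
        k=sgn*np.convolve(prof,np.r_[-np.ones(5),np.ones(5)]/5,'valid'); i=k.argmax()
        if k[i]>thr: out.append([c0[0]+rr[i+5]*np.cos(a),c0[1]+rr[i+5]*np.sin(a)])
    return np.array(out)
P=scan(S,hsv[...,1],(577,-34),35,140,170,1,20,np.arange(0,360,3))
o=least_squares(lambda x:np.hypot(*(P-x[:2]).T)-155,[577,-34],loss="soft_l1",f_scale=1);print("tt",o.x,len(P),np.median(abs(o.fun)))
e=o.x
b0=c+90*np.array([np.cos(np.radians(172.8)),np.sin(np.radians(172.8))])
for nm,p,ch in (("S",S,hsv[...,1]),("T",T,cv2.cvtColor(T["color"],cv2.COLOR_BGR2HSV)[...,1])):
    P=scan(p,ch,b0,85,45,75,1,25,np.arange(0,360,4))
    if len(P)<8: print(nm,"few",len(P)); continue
    o=least_squares(lambda x:np.hypot(*(P-x[:2]).T)-60,b0,loss="soft_l1",f_scale=1)
    print(nm,"bowl",o.x,len(P),np.median(abs(o.fun)), "bearing", np.degrees(np.arctan2(*(o.x-c)[::-1])))
print("front spot pred",b0)
E
```

```text
t 38.42 tcp [691.2 -48.3 100.8] yaw 1.99 F [ 5.3 -1.6 -2. ] T [-0.26 -0.91  0.04] w 21.1 q [-0.24  0.8   1.08 -0.    1.26 -0.27]
114.7041884013075 -7.08139791801881
tt [584.49378086 -31.07191184] 96 1.9211488779869654
S bowl [493.37207775 -20.78123895] 80 1.1602371609710929 bearing 170.9268147609134
T bowl [488.18057804 -22.06824336] 12 0.570477824373647 bearing 172.2566039502555
front spot pred [488.10967688 -22.92000898]
```

View pics/s28.png

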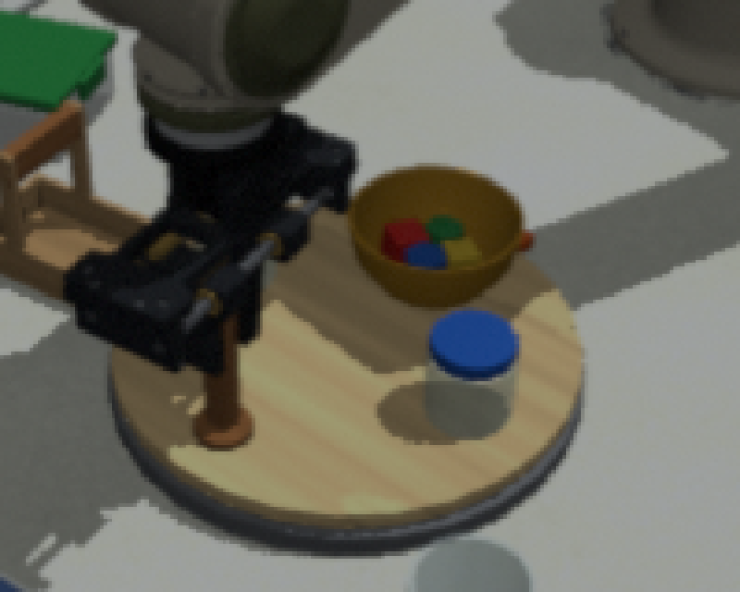

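View pics/t28.png

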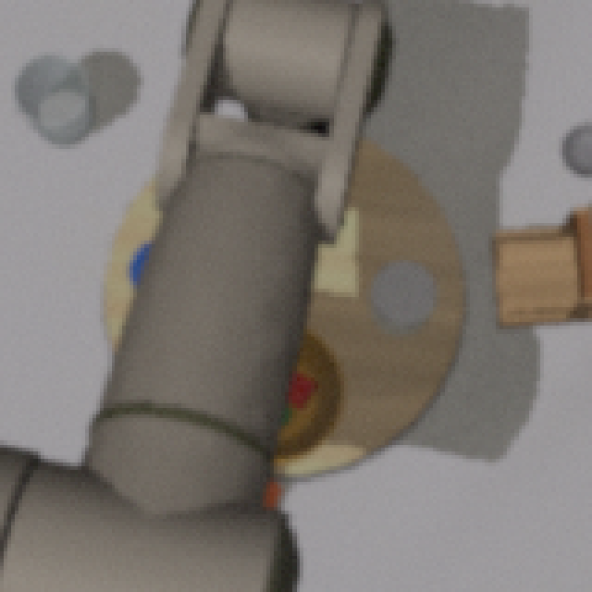

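```bash
cat > m.py <<'E'
from h import *
from scipy.optimize import least_squares
S=read_camera("scene");T=read_camera("top")
def ell(p,mask,z,lab):
    n,l,stt,cen=cv2.connectedComponentsWithStats(mask.astype(np.uint8)); i=1+stt[1:,4].argmax()
    c=cv2.findContours((l==i).astype(np.uint8),0,1)[0][0][:,0,:].astype(float)
    P=np.array([atz(p,u,z)[:2] for u in c]); (x,y),r=cv2.minEnclosingCircle(P.astype(np.float32))
    ys,xs=np.nonzero(l==i); Q=np.array([atz(p,(a,b),z)[:2] for a,b in zip(xs,ys)])
    print(lab,"area",stt[i,4],"minenc",round(x,1),round(y,1),"r",round(r,1),"centroid",Q.mean(0).round(1)); return Q.mean(0)
h=cv2.cvtColor(S["color"],cv2.COLOR_BGR2HSV); m=((abs(h[...,0].astype(int)-112)<14)&(h[...,1]>150)); 
mm=np.zeros_like(m); mm[220:245,310:345]=m[220:245,310:345]
ell(S,mm,93,"S blue lid")
h=cv2.cvtColor(T["color"],cv2.COLOR_BGR2HSV); m=(h[...,1]<60); mm=np.zeros_like(m); mm[198:222,298:321]=m[198:222,298:321]
ell(T,mm,95,"T grey lid")
b=172.8
for k in (86,88,90,92): pass
c=np.array([577.4,-34.2]); e=lambda a:np.array([np.cos(np.radians(a)),np.sin(np.radians(a))])
print("pred grey",c+100*e(b+90),"pred blue",c+100*e(b-90))
# before: T at start
i0=cv2.imread("pics/top0.png"); h=cv2.cvtColor(i0,cv2.COLOR_BGR2HSV)
m=((abs(h[...,0].astype(int)-112)<14)&(h[...,1]>120)); mm=np.zeros_like(m); mm[210:235,293:320]=m[210:235,293:320]; B=ell(T,mm,95,"T0 blue")
m=(h[...,1]<45)&(h[...,2]>120); mm=np.zeros_like(m); mm[180:202,239:260]=m[180:202,239:260]; A=ell(T,mm,95,"T0 white")
print("mid (axis in T at z95)",(A+B)/2,"dist",np.hypot(*(A-B)),"bowl bearing0",np.degrees(np.arctan2(*(A-B)[::-1]))-90)
E
python3 m.py
```

```text
S blue lid area 332 minenc 593.0 65.7 r 29.4 centroid [593.6  65.7]
T grey lid area 318 minenc 560.4 -133.8 r 32.1 centroid [ 560.9 -133.7]
pred grey [ 564.86667664 -133.41147013] pred blue [589.93332336  65.01147013]
T0 blue area 188 minenc 523.5 -120.9 r 23.4 centroid [ 523.6 -120.9]
T0 white area 260 minenc 629.5 50.6 r 28.5 centroid [629.7  49.8]
mid (axis in T at z95) [576.66224633 -35.58670717] dist 200.97569544405732 bowl bearing0 -31.870937533903344
```

```bash
cat > fit.py <<'E'
from h import *
from scipy.optimize import least_squares
S=read_camera("scene");T=read_camera("top");W=read_camera("wrist");t=np.array(state()["tcp_pos"])
W2=dict(W);W2["position"]=np.array(W["position"])+np.array([498.2,0,198.7])-t
e=lambda a:np.array([np.cos(a),np.sin(a)])
C=np.array([577.4,-34.2])
def run(name,p,im,b0,use):
    lab=cv2.cvtColor(cv2.GaussianBlur(im,(3,3),0),cv2.COLOR_BGR2LAB).astype(np.float32)
    x=np.array([0,0,np.radians(b0)])
    for it,w in enumerate((10,6,4,4,3,3)):
        obs=[]
        for nm,rad,r,z in (("tt",0,155,35),("bowl",90,60,85),("white",100,28,95),("blue",100,28,95)):
            if nm not in use: continue
            a0={"tt":0,"bowl":0,"white":np.pi/2,"blue":-np.pi/2}[nm]
            c=C+x[:2]+rad*e(x[2]+a0)
            for a in np.radians(np.arange(0,360,4)):
                rr=np.arange(r-w-2,r+w+2.01,.5); q=np.array([proj(p,[*(c+k*e(a)),z]) for k in rr])
                if (q<2).any() or (q[:,0]>557).any() or (q[:,1]>417).any(): continue
                v=cv2.remap(lab,q[:,0].astype(np.float32)[None],q[:,1].astype(np.float32)[None],1)[0]
                g=np.linalg.norm(v[4:]-v[:-4],axis=1); i=g.argmax()
                if g[i]>22 and 0<i<len(g)-1:
                    obs.append((nm,rad,a0,r,c+rr[i+2]*e(a)))
        def f(y): return [np.linalg.norm(o[4]-(C+y[:2]+o[1]*e(y[2]+o[2])))-o[3] for o in obs]
        x=least_squares(f,x,loss="soft_l1",f_scale=.7).x
    r=np.array(f(x)); cnt={k:(sum(o[0]==k for o in obs),round(float(np.median(np.abs(r[[o[0]==k for o in obs]]))),2)) for k in use if any(o[0]==k for o in obs)}
    print(name,"off",x[:2].round(2),"bowl bearing",round(np.degrees(x[2])%360,2),cnt)
    return x
if __name__=="__main__":
    all4=("tt","bowl","white","blue")
    run("T0",T,cv2.imread("pics/top0.png"),-33,all4)
    run("T5",T,cv2.imread("pics/t5.png"),-33,all4)
    run("S0",S,cv2.imread("pics/scene0.png"),-33,("bowl","white","blue"))
    run("W22",W2,cv2.imread("pics/w22.png"),-33,("tt","white"))
    run("W22b",W2,cv2.imread("pics/w22.png"),-33,all4)
    run("S28",S,S["color"],172.8,("bowl","blue"))
    run("S28tt",S,S["color"],172.8,("tt","bowl","blue"))
    run("T28",T,T["color"],172.8,("tt","bowl","white"))
    run("T28b",T,T["color"],172.8,("tt","white"))
E
python3 fit.py
```

```text
T0 off [0. 0.] bowl bearing 327.0 {}
T5 off [0. 0.] bowl bearing 327.0 {}
S0 off [ 0.55 -5.77] bowl bearing 328.93 {'bowl': (10, 0.68), 'white': (4, 0.54), 'blue': (6, 1.3)}
W22 off [-0.    1.54] bowl bearing 326.64 {'tt': (17, 0.65), 'white': (46, 0.54)}
W22b off [-0.5   1.61] bowl bearing 326.18 {'tt': (17, 0.92), 'bowl': (27, 2.4), 'white': (44, 0.45), 'blue': (45, 1.49)}
S28 off [6.81 2.29] bowl bearing 172.65 {'bowl': (21, 2.02), 'blue': (45, 0.6)}
S28tt off [6.83 2.41] bowl bearing 172.54 {'bowl': (21, 1.61), 'blue': (45, 0.95)}
T28 off [0. 0.] bowl bearing 172.8 {}
T28b off [0. 0.] bowl bearing 172.8 {}
```

```bash
sed -i 's/(10,6,4,4,3,3)/(10,7,6,6,6,6)/; s/rr=np.arange(r-w-2,r+w+2.01,.5)/rr=np.arange(r-w-3,r+w+3.01,.5)/; s/v\[4:\]-v\[:-4\]/v[12:]-v[:-12]/; s/rr\[i+2\]/rr[i+6]/; s/g\[i\]>22/g[i]>THR/' fit.py; sed -i '1i THR=18' fit.py; python3 fit.py
```

```text
T0 off [ 0.01 -3.  ] bowl bearing 327.04 {'tt': (33, 3.66), 'bowl': (68, 2.44), 'white': (49, 2.34), 'blue': (90, 0.94)}
T5 off [-0.47 -2.11] bowl bearing 327.44 {'tt': (34, 3.25), 'bowl': (71, 3.01), 'white': (65, 1.0), 'blue': (90, 0.51)}
S0 off [1.11 0.76] bowl bearing 329.09 {'bowl': (85, 1.91), 'white': (54, 1.33), 'blue': (71, 1.13)}
W22 off [-1.55  0.74] bowl bearing 327.06 {'tt': (53, 1.36), 'white': (90, 2.12)}
W22b off [-1.29  0.3 ] bowl bearing 326.46 {'tt': (52, 1.52), 'bowl': (39, 1.59), 'white': (90, 2.31), 'blue': (52, 1.95)}
S28 off [3.96 0.96] bowl bearing 172.83 {'bowl': (58, 0.94), 'blue': (90, 1.47)}
S28tt off [2.56 0.17] bowl bearing 172.41 {'tt': (49, 2.05), 'bowl': (59, 1.0), 'blue': (83, 1.1)}
T28 off [ -1.3  -10.14] bowl bearing 165.19 {'tt': (21, 2.29), 'bowl': (40, 0.76)}
T28b off [-7.16 -0.8 ] bowl bearing 178.11 {'tt': (23, 1.84)}
```

```bash
python3 - <<'E'
from h import *
s=st(); print(np.abs(s["dq"]).max()); print(finish_job())
E
```

```text
t 38.97 tcp [691.2 -48.3 100.8] yaw 2.0 F [ 5.1 -1.5 -2.2] T [-0.2  -0.92  0.04] w 21.2 q [-0.24  0.8   1.08 -0.    1.26 -0.27]
0.0012137472200273612
the job is handed in; nothing more can be done
None
```

The job is done and handed in at 39 s of the allowed 67 s. All four blocks are in the mustard bowl. The tray stands empty and upright on the table. The bowl is lined up with the orange pointer, and the gripper still holds the post.

**How it was done:**
- **Tilting:** The arm can only turn about the vertical, so I gripped the tray's handle bar by its two ends and let the tray pivot between the pads. I tilted it about 25° by pushing its lip against the fixed grey base, then locked it with a hard squeeze.
- **Pouring:** With the lip inside the bowl, still well away from the pointer, I tilted it to about 48° against the inner wall. Backing off then let all four blocks drop in.
- **Setting down:** The tray is on the right side of the base, near where I first tilted it, not at its starting spot.
- **Turning:** I gripped the post and led it about 154° clockwise, with about 9 N at most in the force readings.

**Last checks:**
- The pictures show all four blocks in the bowl and the tray upright and empty. The container, sorter, beaker and spoons look undisturbed, but I did not measure their positions again.
- The arm is at rest, gripping the post at 21.2 mm opening with about 5 N of leftover side force.
- The pointer lies at about 172.8° as seen from the turntable's axis. The bowl's direction came out at 172.9° from the arm's own arc and 172.4–172.8° from the scene camera.
- The top camera disagreed: rough readings gave about 170.5–172.3°, and its circle fits gave 165° and 178°. The arm covered much of that view, so I did not rely on it.

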